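# Put a batch of pressed cakes away in the crock

### The arm

A 6-joint arm with a two-finger parallel gripper is mounted at the origin on the work surface. World frame = base frame: x ahead of the robot, y to its left, z up, the work surface at z = 0. Lengths are in mm, angles in rad, forces in N, time in s.
With the tool pointing down it reaches from about 350 to 975 mm from the base axis. Payload 7.1 kg.
Tool frame: the origin (TCP) lies midway between the tips of the shut fingers; the grasp point (between the pads) lies 19 mm behind it; z points along the fingers, y is the line along which they close (so a half turn about z gives the same grasp; the last joint's range is limited). The gripper opens to 88 mm and grips with 3 to 60 N. Pads are 20 mm wide; open, the fingers measure 115 mm over their backs; the gripper's body (75 mm by 178 mm) begins 61 mm behind the grasp point.
Start: joints at [1.324, 0.423, 1.63, -0, 1.089, -0.019], TCP at [141.116, 608.844, 222.675] pointing down, gripper open.
Joint ranges: [-3, 3], [-0.9, 2.11], [0.09, 2.58], [-1.31, 4.45], [0.11, 2.69], [-2.54, 2.54]. Speed limits (rad/s): [2.39, 2.39, 3.01, 3.14, 3.14, 3.14].

### API

Orientations are given as a rotation vector (axis times angle).
In Python, from workcell import ctrl gives the robot as it stands.
- The arm moves only by the shell command python3 -m inch 'ROWS' [OPENING]. ROWS is JSON, a list of rows, each an object with "xyz": the shift along the tool's x, y, z in mm, a list of three; "rot": the turn, a rotation vector about the tool's x, y, z in rad, a list of three. In form: [{"xyz": [dx, dy, dz], "rot": [ax, ay, az]}, ...]. A call has 1 to 12 rows; each row is the pose to reach, as a shift and turn from the pose commanded when the call began, along the tool's axes at that moment; what a row does not reach only later rows make up. A row lasts 1/12 s, in which the tool goes at most 41.7 mm and 7.16 degrees, less where a joint would pass 70% of its speed; a pose out of reach is approached as far as the arm can. A call with a gripper value outside its range is refused whole. OPENING is the closure in counts, from 0 (fully open) to 255 (shut), set as the call begins (- or left out, the last holds). The fingers move at their own pace and stop on an object; the grip force is fixed at half the most. Time passes only in rows, so rows that repeat a pose let the fingers close. It gives the time, the measured TCP pose, the force, the opening and the grip force at its end, in the units of the state.
- ctrl.get_obs(): the state, without advancing time (a new reading comes with each control period).
- ctrl.get_image(name): name is "side" or "top" or "wrist"; returns the picture (480x640x3 uint8, red, green, blue); there is no depth.
- ctrl.camera_model(name): a dict with "fx", "fy", "cx", "cy" (pixels), "position" and "attitude" of the camera in the world. Camera axes: x right, y up, looking along -z (the intrinsics and any distortion apply to the point x, -y, -z); pixel columns grow to the right and rows downward; lengths in mm; the calibration is good to about 2 mm. The wrist camera is an equidistant fisheye: a pixel r from the principal point sees the ray r / f radians off the axis. A picture is of the moment at which its call begins: read the wrist's pose just before it. camera_model takes no time and is no camera call; for the wrist camera it gives the pose at the moment of the call.
- ctrl.close_job(): hands the job in; it is judged then, once.
The state is a dict: "t": time; "qpos": joint angles; "qvel": joint speeds; "joint_torque": joint torques, N m; "ee_pos": TCP position; "orientation": TCP orientation; "ft_force": force on the tool from outside, world axes, zero at the start; "moment": the same for the moment, N m; "width": finger opening in mm; "grasp_force": force on a finger pad.
Only numpy, scipy, OpenCV 4.12 (cv2) and the standard library are available. Lean on these libraries where they do the work, as an engineer would, in place of code of your own. Each camera call takes 0.05 s, during which the arm holds its last target. There are 200 camera calls.

### The job

Put the batch away: lift the wooden lid off the stoneware crock and lay it aside, load all the pressed cakes from the jade board on to the copper scoop together, carry the scoop level until its nose is over the open crock, and tip every cake in. Then lay the scoop back down flat on the marble slab and drop the lid back square and flush into the crock's rebated mouth. Leave the bone boxes and the brass weight where they are.

Things in the scene. Friction and masses are not known exactly. Their poses are not given: they have to be found in the camera images.
- slab: white marble slab, 520 (x) by 980 (y) by 20 thick, fixed on the bench; its top is 20 mm above the bench. The crock, board, scoop, mat and small bystanders stand on it; in its two far corners a porcelain mortar (132 across, pestle to 150 above the bench) and a pile of paper packets stay put. Origin: centre of its underside.
- board: pale green jade pill board, 140 (x) by 314 (y) by 18 thick, fixed, flat on the slab: the cakes start on it, lying flat side by side. Origin: centre of its underside.
- cake1: dry pressed medicine cake, a rigid brown block 56 (its x) by 30 (its y) by 24 (its z), edges slightly rounded, about 50 g. Two to four of the four cakes are there. Origin: centre of its underside.
- cake2: dry pressed medicine cake, a rigid brown block 56 (its x) by 30 (its y) by 24 (its z), edges slightly rounded, about 50 g. Two to four of the four cakes are there. Origin: centre of its underside.
- cake3: dry pressed medicine cake, a rigid brown block 56 (its x) by 30 (its y) by 24 (its z), edges slightly rounded, about 50 g. Two to four of the four cakes are there. Origin: centre of its underside.
- cake4: dry pressed medicine cake, a rigid brown block 56 (its x) by 30 (its y) by 24 (its z), edges slightly rounded, about 50 g. Two to four of the four cakes are there. Origin: centre of its underside.
- scoop: flat copper bench scoop, about 0.26 kg: pan 160 long (its x) by 114 wide (its y), floor 4 thick, open at the nose (+x); side walls 14 high and 4 thick, 106 clear between them; back wall 50 high, 4 thick, at x = -80 to -76. Starts flat and empty on the slab. Origin: centre of the pan's underside; z is up when it lies flat. Cakes slide on it once it tilts 27 to 35 degrees.
- scoop_grip (a point): good point to grip the scoop's straight level wooden handle, which is flat-sided, 20 wide, 22 high, and runs back from the pan's back wall (scoop x = -80 to -175), its middle 40 above the pan's underside. This point is on its centre line, 28 behind the back wall, at scoop x = -108.
- scoop_nose (a point): middle of the scoop's front lip, on the pan floor's top: 80 mm ahead of the scoop's origin and 4 mm above its underside.
- crock: brown stoneware crock, square: 166 outside, 140 inside, 115 high, floor 10 thick; too heavy to shift. Round the top of the mouth runs a square rebate 155 wide and 10 deep, whose ledge is 105 above the underside. Origin: centre of its underside; x and y square to its sides. Starts closed by the lid. It and the mat may change sides.
- crock_mouth (a point): centre of the crock's mouth at the height of its rim, 115 above its underside.
- crock_in (a point): centre of the crock's inside floor, 10 above its underside.
- lid: square camphor-wood drop-in lid for the crock, 150 by 150 by 10 thick, about 0.22 kg, with a bar handle on top 90 long (its x), 18 wide (its y) and 26 high. It fits the rebate with 2.5 mm to spare on each side, any of the four ways round, and then lies flush with the rim. Starts closing the crock. Origin: centre of its underside.
- mat: plaited rattan mat, 190 by 190 by 4 thick, flat and fixed on the slab on the other side of the scoop from the crock: a clear place to lay the lid meanwhile. Origin: centre of its underside.
- lid_grip (a point): middle of the lid's bar handle, 23 above the lid's underside.
- bonebox1: small round bone pill box, 57 across and 46 high, a bystander. Origin: centre of its underside.
- bonebox2: small round bone pill box, 57 across and 46 high, a bystander. Origin: centre of its underside.
- bonebox3: small round bone pill box, 57 across and 46 high, a bystander. Origin: centre of its underside.
- weight: brass scale weight with a knob, 48 across and 55 high, a bystander. Origin: centre of its underside.
Mind the look-alikes: they are no part of the job. What is shaped like the cake2 but purple is not meant.

How it is judged (in metres and radians):
On the way, in this order (a step that is already met when the one before it is completed fails the run):
1. every cake lies on the scoop's pan (x of cake1 in the frame of scoop between -0.09 and 0.09 m and y of cake1 in the frame of scoop between -0.06 and 0.06 m and z of cake1 in the frame of scoop between -0.003 and 0.07 m and x of cake2 in the frame of scoop between -0.09 and 0.09 m and y of cake2 in the frame of scoop between -0.06 and 0.06 m and z of cake2 in the frame of scoop between -0.003 and 0.07 m and x of cake3 in the frame of scoop between -0.09 and 0.09 m and y of cake3 in the frame of scoop between -0.06 and 0.06 m and z of cake3 in the frame of scoop between -0.003 and 0.07 m and x of cake4 in the frame of scoop between -0.09 and 0.09 m and y of cake4 in the frame of scoop between -0.06 and 0.06 m and z of cake4 in the frame of scoop between -0.003 and 0.07 m), for 0.2 s.
2. the scoop, level (within 11 degrees) and clear of the crock's rim, has its nose over the crock with every cake still on it (all of step 1 and horizontal distance between scoop_nose and crock_mouth below 0.1 m and angle between scoop's own z axis and vertical below 0.2 rad and height (world z) of scoop_nose above 0.135 m), for 0.2 s.
3. the scoop is tipped (more than 23 degrees) with its nose over the crock, and no cake is left on it (not (x of cake1 in the frame of scoop between -0.09 and 0.09 m and y of cake1 in the frame of scoop between -0.06 and 0.06 m and z of cake1 in the frame of scoop between -0.003 and 0.07 m) and not (x of cake2 in the frame of scoop between -0.09 and 0.09 m and y of cake2 in the frame of scoop between -0.06 and 0.06 m and z of cake2 in the frame of scoop between -0.003 and 0.07 m) and not (x of cake3 in the frame of scoop between -0.09 and 0.09 m and y of cake3 in the frame of scoop between -0.06 and 0.06 m and z of cake3 in the frame of scoop between -0.003 and 0.07 m) and not (x of cake4 in the frame of scoop between -0.09 and 0.09 m and y of cake4 in the frame of scoop between -0.06 and 0.06 m and z of cake4 in the frame of scoop between -0.003 and 0.07 m) and horizontal distance between scoop_nose and crock_mouth below 0.1 m and angle between scoop's own z axis and vertical above 0.4 rad), for 0.1 s.
At the end, for the whole second after the job is handed in: Every cake present is inside the crock; the lid lies in the rebate, centred within 6 mm, square within 3.5 degrees, flat within 2 degrees and flush within 3 mm; the scoop lies flat and still on the marble slab, its origin within the slab's edges; all released (x of cake1 in the frame of crock between -0.075 and 0.075 m and y of cake1 in the frame of crock between -0.075 and 0.075 m and z of cake1 in the frame of crock between 0 and 0.1 m and x of cake2 in the frame of crock between -0.075 and 0.075 m and y of cake2 in the frame of crock between -0.075 and 0.075 m and z of cake2 in the frame of crock between 0 and 0.1 m and x of cake3 in the frame of crock between -0.075 and 0.075 m and y of cake3 in the frame of crock between -0.075 and 0.075 m and z of cake3 in the frame of crock between 0 and 0.1 m and x of cake4 in the frame of crock between -0.075 and 0.075 m and y of cake4 in the frame of crock between -0.075 and 0.075 m and z of cake4 in the frame of crock between 0 and 0.1 m and horizontal distance between lid and crock below 0.006 m and z of lid in the frame of crock between 0.102 and 0.1085 m and angle between lid's own z axis and vertical below 0.035 rad and (angle between the x axis of lid and the x axis of crock, either way round below 0.06 rad or angle between the x axis of lid and the y axis of crock, either way round below 0.06 rad) and x of scoop in the frame of slab between -0.25 and 0.25 m and y of scoop in the frame of slab between -0.48 and 0.48 m and z of scoop in the frame of slab between 0.016 and 0.027 m and angle between scoop's own z axis and vertical below 0.06 rad and linear speed of each of lid, scoop below 0.02 m/s); the robot touches nothing.
It fails at once if the scoop is tilted more than 26 degrees with a cake on it while its nose is more than 0.2 m (level) from the centre of the crock's mouth (((x of cake1 in the frame of scoop between -0.09 and 0.09 m and y of cake1 in the frame of scoop between -0.06 and 0.06 m and z of cake1 in the frame of scoop between -0.003 and 0.07 m) or (x of cake2 in the frame of scoop between -0.09 and 0.09 m and y of cake2 in the frame of scoop between -0.06 and 0.06 m and z of cake2 in the frame of scoop between -0.003 and 0.07 m) or (x of cake3 in the frame of scoop between -0.09 and 0.09 m and y of cake3 in the frame of scoop between -0.06 and 0.06 m and z of cake3 in the frame of scoop between -0.003 and 0.07 m) or (x of cake4 in the frame of scoop between -0.09 and 0.09 m and y of cake4 in the frame of scoop between -0.06 and 0.06 m and z of cake4 in the frame of scoop between -0.003 and 0.07 m)) and angle between scoop's own z axis and vertical above 0.45 rad and horizontal distance between scoop_nose and crock_mouth above 0.2 m).
It fails at once if a bone box or the brass weight is pushed more than 30 mm from its place (distance of any of bonebox1, bonebox2, bonebox3, weight from where it was at the start of the episode above 0.03 m).
Of cake1, cake2, cake3, cake4 only 2 to 4 are there at a start; the rules pass over those that are not, and their reading is None.
At some moment in a run one of cake1, cake2, cake3, cake4, lid may be knocked a few centimetres aside while the robot is not near it.
It also fails if it takes over 210 s, if anything falls off the work surface, if the arm or the gripper's body presses on something with over 40 N, if the wrist force passes 120 N, or if a joint passes its speed limit or range.

## Working session

There is one attempt and no reset: what is moved stays moved. The work goes in short steps, Python scripts to look and compute and a shell command to move; the robot and the scene stay as the last step left them, time stands still between calls to the robot, and variables do not carry over. Pictures are saved under pics/ and viewed, at most 14 in all, crops included, and the job is handed in when it is done.

```bash
mkdir -p pics; ls; cat > h.py <<'E'
import numpy as np, cv2
from scipy.spatial.transform import Rotation as R
from workcell import ctrl
def pose():
    o=ctrl.get_obs(); return np.array(o["ee_pos"]), R.from_rotvec(o["orientation"])
def att(m):
    a=np.array(m["attitude"],float)
    return a if a.shape==(3,3) else (R.from_rotvec(a).as_matrix() if a.size==3 else R.from_quat(a).as_matrix())
def ray(m,u,v,fish=False):
    x=(u-m["cx"])/m["fx"]; y=(v-m["cy"])/m["fy"]
    if fish:
        r=np.hypot(x,y); s=np.sin(r)/r if r>1e-9 else 1; d=np.array([x*s,y*s,np.cos(r)])
    else: d=np.array([x,y,1.])
    return att(m)@np.array([d[0],-d[1],-d[2]])
def onplane(m,u,v,z,fish=False):
    d=ray(m,u,v,fish); p=np.array(m["position"],float); return p+d*(z-p[2])/d[2]
def proj(m,P):
    d=att(m).T@(np.array(P,float)-np.array(m["position"])); return (m["cx"]+m["fx"]*d[0]/-d[2], m["cy"]-m["fy"]*d[1]/-d[2])
def snap(n,f):
    m=ctrl.camera_model(n); im=ctrl.get_image(n)[:,:,::-1].copy(); cv2.imwrite("pics/%s.png"%f,im); return m,im
E
python3 - <<'E'
from h import *
for n in("top","side"):
    m,im=snap(n,n+"0"); print(m)
print(ctrl.get_obs())
E
```

```text
pics
{'fx': 590.6434072496992, 'fy': 590.6434072496992, 'cx': 319.2023258036455, 'cy': 242.8497228980252, 'position': array([ 284.82758369, -124.2469176 , 1438.3302805 ]), 'attitude': array([ 0.13584974, -0.11782661, -1.5541986 ])}
{'fx': 608.6039281597302, 'fy': 608.6039281597302, 'cx': 316.3800746591596, 'cy': 229.8677712920427, 'position': array([  43.28032105, -930.02246581, 1058.3670565 ]), 'attitude': array([ 0.76505767, -0.1980937 , -0.47479942])}
{'t': 0.1, 'qpos': array([ 1.32399015e+00,  4.23737387e-01,  1.63057534e+00, -4.94104161e-05,
        1.08863205e+00, -1.90272228e-02]), 'qvel': array([ 0.00014391, -0.00366777, -0.00181877,  0.00051403,  0.0015707 ,
        0.00066687]), 'joint_torque': array([-3.18566181e-04, -5.45611346e+01, -2.74326289e+01,  6.45161723e-02,
        1.88084564e-02, -2.73510750e-05]), 'ee_pos': array([141.01869818, 608.37894659, 222.01134486]), 'orientation': array([-3.56970044e-01, -3.12110861e+00,  2.11420409e-03]), 'ft_force': array([-0.56275379,  0.63332375, -0.26470035]), 'moment': array([-0.07681778, -0.00050093, -0.03072519]), 'grasp_force': 0.0, 'width': 88.16013994636658}
```

View pics/top0.png

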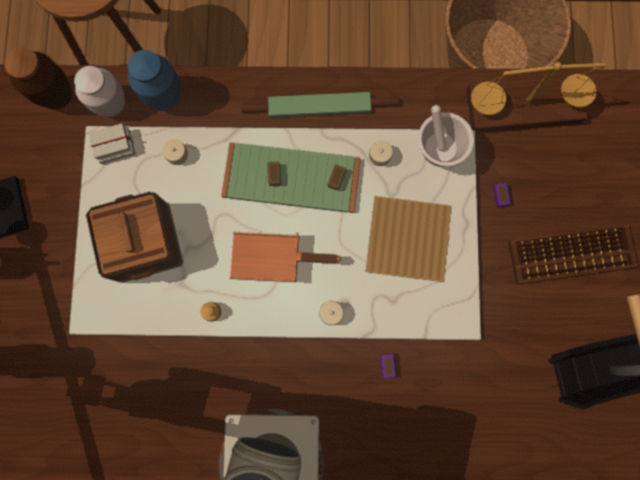

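View pics/side0.png

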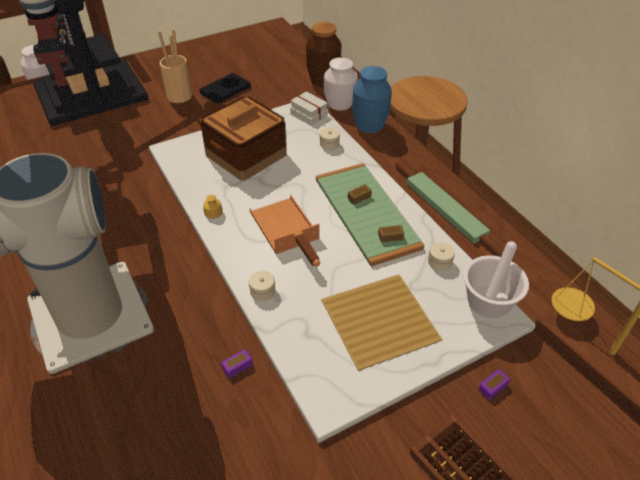

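Top view: two cakes at about (274,173) and (337,177), the scoop at (265,257) with its nose to the left, the lidded crock at (133,236) and the mat at (409,240). The purple look-alikes are off the slab. Next I'll segment these.

```bash
python3 - <<'E'
from h import *
m=ctrl.camera_model("top"); im=cv2.imread("pics/top0.png"); hsv=cv2.cvtColor(im,cv2.COLOR_BGR2HSV)
for (u,v) in [(274,173),(337,177),(265,250),(140,225),(128,235),(105,225),(293,160),(318,258)]: print((u,v),hsv[v,u],im[v,u])
def rect(box,lo,hi,z,name):
    x0,y0,x1,y1=box; k=cv2.inRange(hsv,lo,hi); q=np.zeros_like(k); q[y0:y1,x0:x1]=k[y0:y1,x0:x1]
    cs,_=cv2.findContours(q,0,2)
    c=max(cs,key=cv2.contourArea)
    P=np.array([onplane(m,p[0][0],p[0][1],z)[:2] for p in c],np.float32)
    print(name,cv2.contourArea(c),cv2.minAreaRect(P))
rect((262,155,290,192),(0,60,20),(22,255,95),62,"cakeA")
rect((322,160,352,195),(0,60,20),(22,255,95),62,"cakeB")
rect((225,225,310,290),(5,140,120),(18,255,255),26,"scooppan")
rect((296,245,345,270),(0,100,20),(18,255,140),71,"handle")
rect((360,190,455,290),(10,90,90),(25,255,255),24,"mat")
a=cv2.resize(im[140:295,220:365],None,fx=4,fy=4,interpolation=2); cv2.imwrite("pics/z1.png",a)
b=cv2.resize(im[185:290,80:190],None,fx=5,fy=5,interpolation=2); cv2.imwrite("pics/z2.png",b)
E
```

```text
(274, 173) [ 15 137  84] [39 61 84]
(337, 177) [ 15 134  84] [40 62 84]
(265, 250) [ 10 158 176] [ 67 104 176]
(140, 225) [ 12 162 134] [ 49  84 134]
(128, 235) [ 13 160 102] [ 38  65 102]
(105, 225) [ 12 162 135] [ 49  84 135]
(293, 160) [ 43  74 131] [ 93 131 115]
(318, 258) [ 11 136  88] [41 59 88]
cakeA 201.0 ((678.63232421875, 4.316329002380371), (55.886199951171875, 26.952932357788086), 4.6577630043029785)
cakeB 215.0 ((670.4674072265625, -145.98590087890625), (28.421628952026367, 55.788047790527344), 70.01133728027344)
scooppan 2793.0 ((480.01727294921875, 20.294509887695312), (166.36297607421875, 111.17094421386719), 88.67672729492188)
handle 236.0 ((474.4354553222656, -102.03125), (37.675479888916016, 106.0461654663086), 11.326302528381348)
mat 5823.5 ((529.9495849609375, -322.94769287109375), (189.2751922607422, 188.67376708984375), 83.23104095458984)
```

View pics/z1.png

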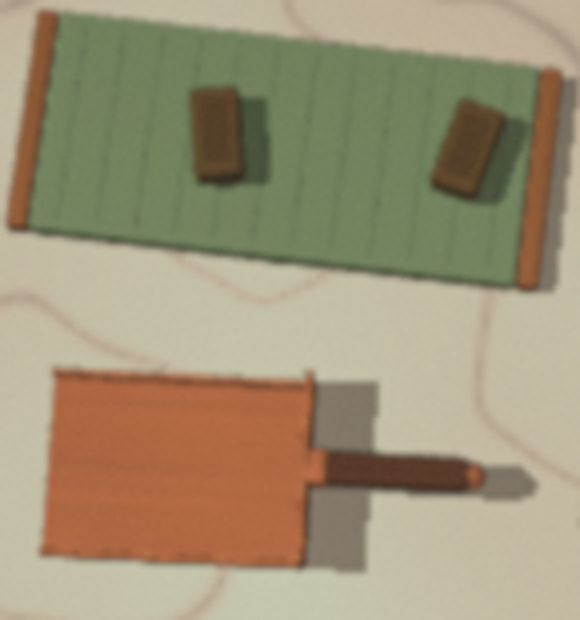

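View pics/z2.png

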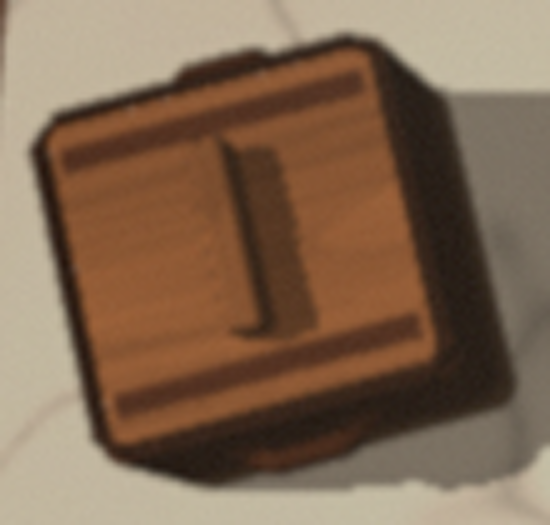

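Zooms: the scoop pan corners, handle line and lid corners (crop z2: (48,145), (370,52), (437,360), (115,445)) are all clear. I'll convert them to world coordinates.

```bash
cat >> h.py <<'E'
def go(target,ydir,tilt=None):
    """print tool-frame shift/turn from the present pose to TCP target pointing down with tool y along ydir(deg, mod 180)"""
    p,r=pose(); 
    best=None
    for k in(0,180):
        a=np.radians(ydir+k); y=np.array([np.cos(a),np.sin(a),0]); z=np.array([0,0,-1.]); M=np.column_stack([np.cross(y,z),y,z])
        d=(r.inv()*R.from_matrix(M)).as_rotvec()
        if best is None or np.linalg.norm(d)<np.linalg.norm(best): best=d
    print("xyz",np.round(r.inv().apply(np.array(target)-p),1),"rot",np.round(best,3),"at",np.round(p,1),"yaxis",np.round(r.as_matrix()[:,1],3), "z",np.round(r.as_matrix()[:,2],3))
E
python3 - <<'E'
from h import *
m=ctrl.camera_model("top")
f=lambda pts,z,s,o:np.array([onplane(m,u/s+o[0],v/s+o[1],z)[:2] for u,v in pts])
L=f([(48,145),(370,52),(437,360),(115,445)],135,5,(80,185)); print("lid",L.mean(0),[np.linalg.norm(L[i]-L[i-1]) for i in range(4)],[np.degrees(np.arctan2(*(L[i]-L[i-1])[::-1])) for i in range(4)])
B=f([(215,140),(245,330)],161,5,(80,185));print("bar",B, B.mean(0))
N=f([(55,370),(43,555)],34,4,(220,140)); print("nose",N,N.mean(0))
Bk=f([(310,372),(303,565)],70,4,(220,140)); print("back",Bk,Bk.mean(0))
H=f([(325,468),(478,475)],71,4,(220,140)); print("handle",H,np.degrees(np.arctan2(*(H[0]-H[1])[::-1])))
S=cv2.imread("pics/side0.png"); ms=ctrl.camera_model("side")
go((L.mean(0)[0],L.mean(0)[1],300),np.degrees(np.arctan2(*(B[1]-B[0])[::-1]))+90)
E
```

```text
lid [510.61953118 321.29363174] [np.float64(141.80117631635403), np.float64(150.47848182809744), np.float64(145.95354185677408), np.float64(147.1125853970004)] [np.float64(16.551460807090425), np.float64(-72.66864668406753), np.float64(-164.77019786936253), np.float64(105.74705144872918)]
bar [[555.07490709 327.89161044]
 [470.11199074 308.93647171]] [512.59344892 318.41404107]
nose [[536.855284   100.64522598]
 [424.52080739 103.66071906]] [480.68804569 102.15297252]
back [[530.97795647 -55.51213003]
 [417.02964386 -53.68205429]] [474.00380016 -54.59709216]
handle [[ 473.91563127  -65.45059592]
 [ 470.88937014 -154.85525404]] 88.06133351948087
xyz [-424.9 -196.3  -77.7] rot [-0.001 -0.    -0.447] at [141.  608.4 222. ] yaxis [ 0.226  0.974 -0.001] z [-0.    -0.001 -1.   ]
```

```bash
python3 -m inch '[{"xyz":[-40,-18,-8],"rot":[0,0,-0.05]},{"xyz":[-80,-36,-16],"rot":[0,0,-0.1]},{"xyz":[-120,-54,-24],"rot":[0,0,-0.15]},{"xyz":[-160,-72,-32],"rot":[0,0,-0.2]},{"xyz":[-200,-91,-40],"rot":[0,0,-0.25]},{"xyz":[-240,-109,-48],"rot":[0,0,-0.3]},{"xyz":[-280,-128,-56],"rot":[0,0,-0.35]},{"xyz":[-320,-146,-64],"rot":[0,0,-0.4]},{"xyz":[-360,-165,-72],"rot":[0,0,-0.45]},{"xyz":[-390,-180,-78],"rot":[0,0,-0.49]},{"xyz":[-415,-195,-78],"rot":[0,0,-0.49]},{"xyz":[-424,-196,-78],"rot":[0,0,-0.49]}]' 0
python3 -m inch '[{"xyz":[0,0,0],"rot":[0,0,0]},{"xyz":[0,0,0],"rot":[0,0,0]}]'
python3 - <<'E'
from h import *
go((511,320,300),105.5)
m,im=snap("wrist","w1"); print(m); 
E
```

```text
t: 1.1
ee_pos: [513.1, 318.7, 301.3]
orientation: [-0.406, 3.114, -0.001]
ft_force: [-0.4, 0.5, 0.0]
width: 87.8
grasp_force: 0.0
t: 1.27
ee_pos: [509.8, 321.8, 300.0]
orientation: [0.407, -3.114, 0.0]
ft_force: [-0.1, 0.3, -0.7]
width: 87.4
grasp_force: 0.0
xyz [-0.7 -2.   0. ] rot [ 0.    -0.001 -0.01 ] at [509.8 321.8 300. ] yaxis [-0.257  0.966  0.   ] z [-0.001 -0.    -1.   ]
{'fx': 371.64829954431775, 'fy': 371.64829954431775, 'cx': 326.16570893535584, 'cy': 241.54068425848507, 'position': array([446.34393955, 305.25137052, 461.87180352]), 'attitude': array([-0.17260734, -0.22435498,  1.8195013 ])}
```

View pics/w1.png

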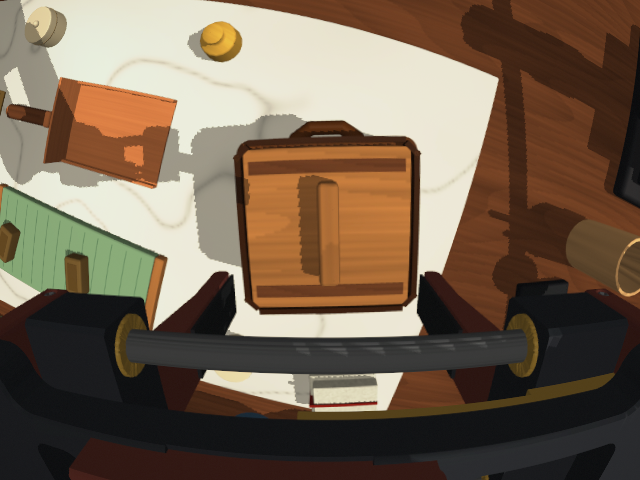

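The wrist view shows the lid with corners at about (242,149), (411,145), (414,299), (248,305) and the bar from (328,182) to (330,284). Casting these to world.

```bash
python3 - <<'E'
from h import *
m=ctrl.camera_model("wrist")
L=np.array([onplane(m,u,v,135,True)[:2] for u,v in[(242,149),(411,145),(414,299),(248,305)]])
print("lid",L.mean(0),[(round(np.linalg.norm(L[i]-L[i-1])),round(np.degrees(np.arctan2(*(L[i]-L[i-1])[::-1])),1)) for i in range(4)])
B=np.array([onplane(m,u,v,161,True)[:2] for u,v in[(328,183),(330.5,285)]]); print("bar",B,B.mean(0),np.degrees(np.arctan2(*(B[1]-B[0])[::-1])))
im=cv2.imread("pics/w1.png"); h=cv2.cvtColor(im,cv2.COLOR_BGR2HSV)
k=np.zeros(h.shape[:2],np.uint8); k[138:318,225:425]=cv2.inRange(h,(0,80,75),(30,255,255))[138:318,225:425]
c=max(cv2.findContours(k,0,1)[0],key=cv2.contourArea)
P=np.array([onplane(m,p[0][0],p[0][1],135,True)[:2] for p in c],np.float32); print(cv2.contourArea(c),cv2.minAreaRect(P))
E
```

```text
lid [511.54960991 325.93379023] [(148, np.float64(-165.6)), (150, np.float64(106.3)), (146, np.float64(18.9)), (161, np.float64(-72.9))]
bar [[470.75187798 314.05928642]
 [554.73982715 338.79901706]] [512.74585256 326.42915174] 16.413015451194852
26082.0 ((512.0826416015625, 325.46240234375), (152.7808074951172, 150.09671020507812), 16.2717342376709)
```

```bash
python3 - <<'E'
from h import *
go((512.3,325.3,139.5),106.4)
E
```

```text
xyz [ -4.2   1.9 160.5] rot [ 0.    -0.002 -0.025] at [509.  322.4 300. ] yaxis [-0.259  0.966  0.   ] z [-0.002 -0.    -1.   ]
```

```bash
python3 -m inch '[{"xyz":[-2,1,25],"rot":[0,0,-0.025]},{"xyz":[-4,2,50],"rot":[0,0,-0.025]},{"xyz":[-4,2,75],"rot":[0,0,-0.025]},{"xyz":[-4,2,100],"rot":[0,0,-0.025]},{"xyz":[-4,2,120],"rot":[0,0,-0.025]},{"xyz":[-4,2,135],"rot":[0,0,-0.025]},{"xyz":[-4,2,148],"rot":[0,0,-0.025]},{"xyz":[-4,2,156],"rot":[0,0,-0.025]},{"xyz":[-4,2,160],"rot":[0,0,-0.025]},{"xyz":[-4,2,160],"rot":[0,0,-0.025]},{"xyz":[-4,2,160],"rot":[0,0,-0.025]}]'
python3 -m inch '[{"xyz":[0,0,0],"rot":[0,0,0]},{"xyz":[0,0,0],"rot":[0,0,0]},{"xyz":[0,0,0],"rot":[0,0,0]},{"xyz":[0,0,0],"rot":[0,0,0]},{"xyz":[0,0,0],"rot":[0,0,0]},{"xyz":[0,0,0],"rot":[0,0,0]},{"xyz":[0,0,0],"rot":[0,0,0]},{"xyz":[0,0,0],"rot":[0,0,0]}]' 255
```

```text
t: 2.23
ee_pos: [513.4, 325.6, 141.3]
orientation: [-0.45, 3.108, 0.001]
ft_force: [-0.3, -0.1, -0.0]
width: 87.7
grasp_force: 0.0
t: 2.9
ee_pos: [513.2, 325.1, 140.7]
orientation: [0.45, -3.109, -0.0]
ft_force: [0.4, -0.5, 0.1]
width: 37.8
grasp_force: 0.0
```

```bash
python3 -m inch '[{"xyz":[0,0,0],"rot":[0,0,0]},{"xyz":[0,0,0],"rot":[0,0,0]},{"xyz":[0,0,0],"rot":[0,0,0]},{"xyz":[0,0,0],"rot":[0,0,0]},{"xyz":[0,0,0],"rot":[0,0,0]},{"xyz":[0,0,0],"rot":[0,0,0]},{"xyz":[0,0,0],"rot":[0,0,0]},{"xyz":[0,0,0],"rot":[0,0,0]}]' 255
python3 -m inch '[{"xyz":[0,0,-3],"rot":[0,0,0]},{"xyz":[0,0,-6],"rot":[0,0,0]},{"xyz":[0,0,-10],"rot":[0,0,0]},{"xyz":[0,0,-15],"rot":[0,0,0]},{"xyz":[0,0,-22],"rot":[0,0,0]},{"xyz":[0,0,-30],"rot":[0,0,0]},{"xyz":[0,0,-45],"rot":[0,0,0]},{"xyz":[0,0,-60],"rot":[0,0,0]},{"xyz":[0,0,-75],"rot":[0,0,0]},{"xyz":[0,0,-90],"rot":[0,0,0]},{"xyz":[0,0,-100],"rot":[0,0,0]},{"xyz":[0,0,-100],"rot":[0,0,0]}]'
python3 - <<'E'
from h import *
go((530,-323,50),97); go((530,-323,240),97)
E
```

```text
t: 3.57
ee_pos: [513.2, 325.1, 140.6]
orientation: [0.45, -3.109, 0.0]
ft_force: [0.8, -0.7, 0.1]
width: 17.7
grasp_force: 30.0
t: 4.57
ee_pos: [514.5, 325.9, 243.7]
orientation: [-0.449, 3.105, 0.003]
ft_force: [0.3, 0.1, -1.4]
width: 17.9
grasp_force: 30.0
xyz [ 169.8 -626.9  192.2] rot [0.002 0.005 0.165] at [514.5 325.9 243.7] yaxis [-0.283  0.959  0.001] z [ 0.004  0.002 -1.   ]
xyz [ 168.9 -626.7    2.2] rot [0.002 0.005 0.165] at [514.5 325.9 243.7] yaxis [-0.283  0.959  0.001] z [ 0.004  0.002 -1.   ]
```

```bash
python3 -m inch '[{"xyz":[4,-15,0],"rot":[0,0,0]},{"xyz":[10,-40,0],"rot":[0,0,0.01]},{"xyz":[19,-71,0],"rot":[0,0,0.02]},{"xyz":[28,-105,0],"rot":[0,0,0.03]},{"xyz":[37,-139,0],"rot":[0,0,0.04]},{"xyz":[46,-173,0],"rot":[0,0,0.05]},{"xyz":[56,-207,0],"rot":[0,0,0.06]},{"xyz":[65,-241,0],"rot":[0,0,0.07]},{"xyz":[74,-275,0],"rot":[0,0,0.08]},{"xyz":[83,-309,0],"rot":[0,0,0.09]},{"xyz":[92,-343,0],"rot":[0,0,0.1]},{"xyz":[101,-377,0],"rot":[0,0,0.1]}]'
python3 -m inch '[{"xyz":[9,-34,0],"rot":[0,0,0.01]},{"xyz":[18,-68,0],"rot":[0,0,0.02]},{"xyz":[27,-102,0],"rot":[0,0,0.03]},{"xyz":[36,-136,0],"rot":[0,0,0.04]},{"xyz":[44,-165,0],"rot":[0,0,0.05]},{"xyz":[51,-190,0],"rot":[0,0,0.065]},{"xyz":[56,-210,0],"rot":[0,0,0.065]},{"xyz":[58,-218,0],"rot":[0,0,0.065]},{"xyz":[58,-218,0],"rot":[0,0,0.065]},{"xyz":[58,-218,0],"rot":[0,0,0.065]}]'
python3 - <<'E'
from h import *
go((530,-323,40.5),97)
E
```

```text
t: 5.57
ee_pos: [521.7, -67.3, 239.8]
orientation: [0.292, -3.126, -0.0]
ft_force: [0.5, 1.1, -1.4]
width: 17.5
grasp_force: 30.0
t: 6.4
ee_pos: [505.9, -289.6, 239.9]
orientation: [0.19, -3.134, -0.002]
ft_force: [-0.5, 0.5, -3.6]
width: 18.1
grasp_force: 30.0
xyz [-20.1 -36.4 199.3] rot [ 0.001 -0.001 -0.001] at [ 505.9 -289.6  239.9] yaxis [-0.121  0.993  0.001] z [-0.001  0.001 -1.   ]
```

```bash
python3 -m inch '[{"xyz":[-10,-18,20],"rot":[0,0,0]},{"xyz":[-20,-36,50],"rot":[0,0,0]},{"xyz":[-20,-36,80],"rot":[0,0,0]},{"xyz":[-20,-36,110],"rot":[0,0,0]},{"xyz":[-20,-36,135],"rot":[0,0,0]},{"xyz":[-20,-36,160],"rot":[0,0,0]},{"xyz":[-20,-36,175],"rot":[0,0,0]},{"xyz":[-20,-36,186],"rot":[0,0,0]},{"xyz":[-20,-36,193],"rot":[0,0,0]},{"xyz":[-20,-36,197],"rot":[0,0,0]},{"xyz":[-20,-36,198],"rot":[0,0,0]},{"xyz":[-20,-36,198],"rot":[0,0,0]}]'
python3 -m inch '[{"xyz":[0,0,1],"rot":[0,0,0]},{"xyz":[0,0,1],"rot":[0,0,0]},{"xyz":[0,0,1],"rot":[0,0,0]}]'
```

```text
t: 7.4
ee_pos: [531.5, -323.3, 43.3]
orientation: [-0.192, 3.135, -0.001]
ft_force: [1.5, 0.3, -2.0]
width: 17.9
grasp_force: 30.0
t: 7.65
ee_pos: [531.3, -323.6, 42.4]
orientation: [-0.192, 3.135, -0.001]
ft_force: [-0.4, -0.4, -1.8]
width: 17.8
grasp_force: 30.0
```

```bash
python3 -m inch '[{"xyz":[0,0,1],"rot":[0,0,0]},{"xyz":[0,0,2],"rot":[0,0,0]},{"xyz":[0,0,2.5],"rot":[0,0,0]},{"xyz":[0,0,2.5],"rot":[0,0,0]},{"xyz":[0,0,2.5],"rot":[0,0,0]}]'
python3 -m inch '[{"xyz":[0,0,0],"rot":[0,0,0]},{"xyz":[0,0,0],"rot":[0,0,0]},{"xyz":[0,0,0],"rot":[0,0,0]},{"xyz":[0,0,0],"rot":[0,0,0]},{"xyz":[0,0,0],"rot":[0,0,0]},{"xyz":[0,0,0],"rot":[0,0,0]},{"xyz":[0,0,0],"rot":[0,0,0]},{"xyz":[0,0,0],"rot":[0,0,0]}]' 0
python3 -m inch '[{"xyz":[0,0,-10],"rot":[0,0,0]},{"xyz":[0,0,-30],"rot":[0,0,0]},{"xyz":[0,0,-60],"rot":[0,0,0]},{"xyz":[0,0,-90],"rot":[0,0,0]},{"xyz":[0,0,-120],"rot":[0,0,0]},{"xyz":[0,0,-150],"rot":[0,0,0]},{"xyz":[0,0,-180],"rot":[0,0,0]},{"xyz":[0,0,-200],"rot":[0,0,0]},{"xyz":[0,0,-200],"rot":[0,0,0]}]'
python3 - <<'E'
from h import *
go((670,-146,240),160)
m=ctrl.camera_model("top"); 
E
```

```text
t: 8.07
ee_pos: [531.1, -323.5, 39.6]
orientation: [-0.192, 3.136, -0.0]
ft_force: [-1.3, 0.7, 3.9]
width: 18.0
grasp_force: 30.0
t: 8.73
ee_pos: [531.0, -323.3, 39.1]
orientation: [0.192, -3.136, -0.0]
ft_force: [0.4, 0.7, -0.3]
width: 67.7
grasp_force: 0.0
t: 9.48
ee_pos: [533.2, -324.7, 245.3]
orientation: [-0.191, 3.128, -0.008]
ft_force: [0.3, -0.1, 0.3]
width: 88.2
grasp_force: 0.0
xyz [-157.5  160.8    5.5] rot [-0.009  0.003 -1.099] at [ 533.2 -324.7  245.3] yaxis [-0.122  0.993 -0.006] z [ 0.008 -0.005 -1.   ]
```

```bash
python3 -m inch '[{"xyz":[-13,13,0],"rot":[0,0,0.05]},{"xyz":[-33,33,0],"rot":[0,0,0.13]},{"xyz":[-53,54,0],"rot":[0,0,0.2]},{"xyz":[-73,75,0],"rot":[0,0,0.27]},{"xyz":[-93,95,0],"rot":[0,0,0.34]},{"xyz":[-113,115,0],"rot":[0,0,0.42]},{"xyz":[-133,135,0],"rot":[0,0,0.49]},{"xyz":[-148,150,0],"rot":[0,0,0.55]},{"xyz":[-157,160,0],"rot":[0,0,0.55]},{"xyz":[-157,160,0],"rot":[0,0,0.55]},{"xyz":[-157,160,0],"rot":[0,0,0.55]}]'
python3 - <<'E'
from h import *
m,im=snap("wrist","w2"); go((670,-146,200),65)
h=cv2.cvtColor(im,cv2.COLOR_BGR2HSV); k=cv2.inRange(h,(5,80,25),(22,255,130)); k[285:]=0
for c in cv2.findContours(k,0,1)[0]:
    if 400<cv2.contourArea(c)<12000:
        P=np.array([onplane(m,p[0][0],p[0][1],62,True)[:2] for p in c],np.float32); print(cv2.boundingRect(c),cv2.minAreaRect(P))
E
```

```text
t: 10.4
ee_pos: [666.8, -145.2, 238.5]
orientation: [-0.662, -3.07, 0.001]
ft_force: [-0.7, -0.5, 0.1]
width: 88.3
grasp_force: 0.0
xyz [-3.2  1.4 38.7] rot [-0.001 -0.001  0.01 ] at [ 666.5 -145.9  238.7] yaxis [ 0.413  0.911 -0.001] z [-0.001 -0.    -1.   ]
(312, 196, 35, 61) ((671.8232421875, -143.9598846435547), (28.611146926879883, 56.28208923339844), 70.77464294433594)
(472, 195, 168, 90) ((795.2396240234375, 106.01779174804688), (258.9052734375, 113.37321472167969), 62.906368255615234)
(110, 179, 95, 76) ((591.0053100585938, -300.88568115234375), (11.964393615722656, 130.56178283691406), 6.970708847045898)
(448, 142, 50, 61) ((679.6324462890625, 3.218568801879883), (56.85748291015625, 33.43422317504883), 4.5173115730285645)
(0, 111, 70, 174) ((502.38916015625, -457.7071838378906), (135.5835418701172, 227.49819946289062), 54.6506233215332)
(63, 89, 99, 155) ((529.1414184570312, -310.4813537597656), (100.96299743652344, 134.41812133789062), 6.9870405197143555)
(574, 0, 51, 50) ((581.386474609375, 231.82235717773438), (80.02073669433594, 32.909568786621094), 20.3336124420166)
(228, 0, 262, 62) ((517.6681518554688, -40.26176452636719), (249.35369873046875, 60.70204544067383), 63.74570083618164)
(0, 0, 82, 75) ((308.18450927734375, -376.2840270996094), (159.66961669921875, 97.57452392578125), 47.919002532958984)
```

View pics/w2.png

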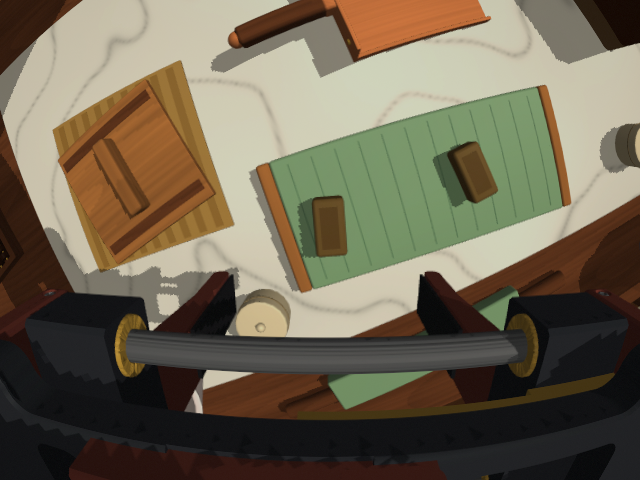

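The wrist view shows cake B at about (330,226) and cake A at (473,172), plus the lid on the mat at (137,180), already turned relative to the mat. Now grasping cake B.

```bash
python3 - <<'E'
from h import *
go((671.8,-144,42),70.8)
m=ctrl.camera_model("top")
print(onplane(m,381,152,66),onplane(m,175,151,66),onplane(m,332,312,66))
E
```

```text
xyz [ -4.2   4.1 196.7] rot [-0.001 -0.001 -0.091] at [ 666.5 -145.9  238.7] yaxis [ 0.413  0.911 -0.001] z [-0.001 -0.    -1.   ]
[ 732.57674818 -252.91295111   66.        ] [729.94260811 245.47288005  66.        ] [ 347.28602649 -138.66679774   66.        ]
```

```bash
python3 -m inch '[{"xyz":[-4,4,20],"rot":[0,0,-0.09]},{"xyz":[-4,4,45],"rot":[0,0,-0.09]},{"xyz":[-4,4,75],"rot":[0,0,-0.09]},{"xyz":[-4,4,105],"rot":[0,0,-0.09]},{"xyz":[-4,4,135],"rot":[0,0,-0.09]},{"xyz":[-4,4,160],"rot":[0,0,-0.09]},{"xyz":[-4,4,178],"rot":[0,0,-0.09]},{"xyz":[-4,4,190],"rot":[0,0,-0.09]},{"xyz":[-4,4,196],"rot":[0,0,-0.09]},{"xyz":[-4,4,196],"rot":[0,0,-0.09]},{"xyz":[-4,4,196],"rot":[0,0,-0.09]}]' 70
python3 -m inch '[{"xyz":[0,0,0],"rot":[0,0,0]},{"xyz":[0,0,0],"rot":[0,0,0]},{"xyz":[0,0,0],"rot":[0,0,0]},{"xyz":[0,0,0],"rot":[0,0,0]},{"xyz":[0,0,0],"rot":[0,0,0]},{"xyz":[0,0,0],"rot":[0,0,0]},{"xyz":[0,0,0],"rot":[0,0,0]},{"xyz":[0,0,0],"rot":[0,0,0]},{"xyz":[0,0,0],"rot":[0,0,0]},{"xyz":[0,0,0],"rot":[0,0,0]}]' 255
python3 - <<'E'
from h import *
m,im=snap("top","t2"); h=cv2.cvtColor(im,cv2.COLOR_BGR2HSV)
for b,z,n in [((225,225,310,290),26,"pan")]:
    k=cv2.inRange(h,(5,140,120),(18,255,255)); q=np.zeros_like(k); q[b[1]:b[3],b[0]:b[2]]=k[b[1]:b[3],b[0]:b[2]]
    c=max(cv2.findContours(q,0,1)[0],key=cv2.contourArea); P=np.array([onplane(m,p[0][0],p[0][1],z)[:2] for p in c],np.float32); print(n,cv2.minAreaRect(P))
E
```

```text
t: 11.37
ee_pos: [673.0, -144.1, 44.0]
orientation: [0.528, 3.096, -0.0]
ft_force: [-0.3, 0.1, 0.7]
width: 63.7
grasp_force: 0.0
t: 12.2
ee_pos: [672.8, -143.4, 43.5]
orientation: [0.528, 3.097, 0.0]
ft_force: [-1.4, 1.3, 4.6]
width: 30.0
grasp_force: 30.0Traceback (most recent call last):
  File "<stdin>", line 5, in <module>
ValueError: max() iterable argument is empty
```

```bash
python3 -m inch '[{"xyz":[0,0,-8],"rot":[0,0,0]},{"xyz":[0,0,-22],"rot":[0,0,0]},{"xyz":[0,0,-40],"rot":[0,0,0]},{"xyz":[0,0,-60],"rot":[0,0,0]},{"xyz":[0,0,-80],"rot":[0,0,0]},{"xyz":[0,0,-92],"rot":[0,0,0]},{"xyz":[0,0,-100],"rot":[0,0,0]},{"xyz":[0,0,-100],"rot":[0,0,0]},{"xyz":[0,0,-100],"rot":[0,0,0]}]'
python3 - <<'E'
from h import *
m,im=snap("top","t3"); print(ctrl.get_obs()["width"])
cv2.imwrite("pics/t3z.png",cv2.resize(im[140:295,220:440],None,fx=3.6,fy=3.6,interpolation=2))
go((476.9,-15,145),88.3)
E
```

```text
t: 13.0
ee_pos: [672.5, -143.4, 143.3]
orientation: [0.528, 3.097, -0.0]
ft_force: [-0.3, 0.1, -1.3]
width: 29.9
grasp_force: 30.0
29.571063762895236
xyz [226.6  56.4  -2.3] rot [ 0.    -0.001 -0.308] at [ 672.  -143.3  142.4] yaxis [ 0.331  0.943 -0.   ] z [-0.001  0.    -1.   ]
```

View pics/t3z.png

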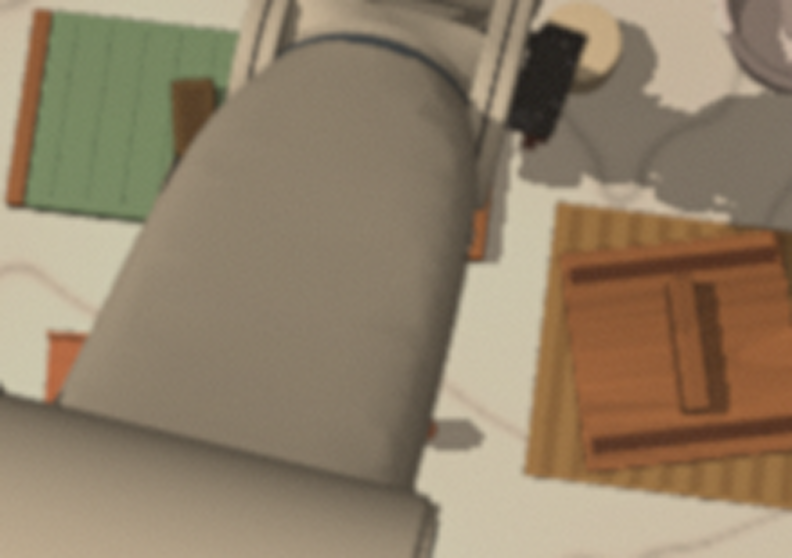

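The arm hides the pan here. The lid has been knocked on the mat, to about (690,345) in the crop, and I'll re-measure it later. Placing cake B now.

```bash
python3 -m inch '[{"xyz":[15,4,0],"rot":[0,0,-0.03]},{"xyz":[40,10,0],"rot":[0,0,-0.07]},{"xyz":[70,17,0],"rot":[0,0,-0.11]},{"xyz":[100,25,0],"rot":[0,0,-0.15]},{"xyz":[130,33,0],"rot":[0,0,-0.2]},{"xyz":[160,40,0],"rot":[0,0,-0.25]},{"xyz":[190,47,0],"rot":[0,0,-0.29]},{"xyz":[212,53,0],"rot":[0,0,-0.308]},{"xyz":[224,56,0],"rot":[0,0,-0.308]},{"xyz":[227,56.5,0],"rot":[0,0,-0.308]},{"xyz":[227,56.5,0],"rot":[0,0,-0.308]},{"xyz":[227,56.5,0],"rot":[0,0,-0.308]}]'
python3 - <<'E'
from h import *
m,im=snap("wrist","w3")
go((476.9,-15,31),88.3)
E
```

```text
t: 14.05
ee_pos: [478.5, -15.3, 143.2]
orientation: [0.047, 3.14, -0.0]
ft_force: [0.3, 0.0, -0.4]
width: 29.7
grasp_force: 30.0
xyz [  1.9   0.3 112.2] rot [-0.     0.001 -0.001] at [478.7 -15.4 143.2] yaxis [ 0.03  1.   -0.  ] z [ 0.001 -0.    -1.   ]
```

View pics/w3.png

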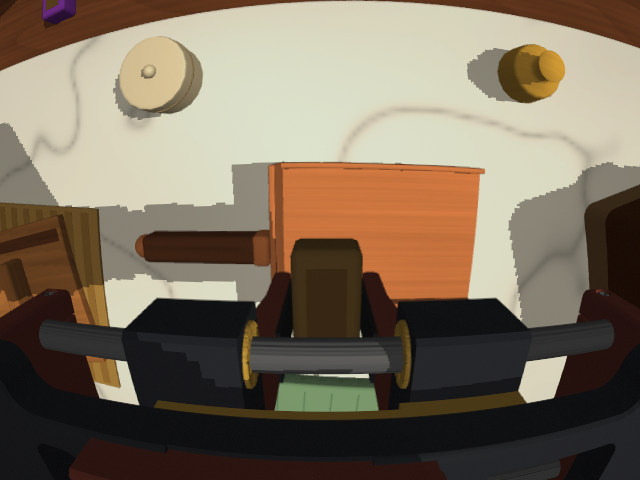

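The wrist view gives a near back-wall corner at (272,163), a nose corner at (484,171), and a handle top running from (262,247) to (145,246).

```bash
python3 - <<'E'
from h import *
m=ctrl.camera_model("wrist")
for u,v,z in[(270,163,70),(484,169,34),(481,173,34),(467,298,24),(262,247,71),(155,247,71),(283,172,24)]: print((u,v,z),np.round(onplane(m,u,v,z,True),1))
E
```

```text
(270, 163, 70) [419.6 -48.6  70. ]
(484, 169, 34) [427.3 108.3  34. ]
(481, 173, 34) [430.4 105.8  34. ]
(467, 298, 24) [537.5 104.5  24. ]
(262, 247, 71) [474.1 -57.1  71. ]
(155, 247, 71) [ 471.9 -135.    71. ]
(283, 172, 24) [428.4 -46.   24. ]
```

```bash
python3 -m inch '[{"xyz":[2,3.3,15],"rot":[0,0,0]},{"xyz":[2,3.3,40],"rot":[0,0,0]},{"xyz":[2,3.3,65],"rot":[0,0,0]},{"xyz":[2,3.3,85],"rot":[0,0,0]},{"xyz":[2,3.3,98],"rot":[0,0,0]},{"xyz":[2,3.3,106],"rot":[0,0,0]},{"xyz":[2,3.3,111],"rot":[0,0,0]},{"xyz":[2,3.3,112],"rot":[0,0,0]},{"xyz":[2,3.3,112.5],"rot":[0,0,0]},{"xyz":[2,3.3,112.5],"rot":[0,0,0]},{"xyz":[2,3.3,112.5],"rot":[0,0,0]}]'
```

```text
t: 15.02
ee_pos: [475.9, -11.6, 31.4]
orientation: [0.047, 3.14, -0.0]
ft_force: [-0.2, -0.2, -0.1]
width: 29.8
grasp_force: 30.0
```

```bash
python3 -m inch '[{"xyz":[0,0,1],"rot":[0,0,0]},{"xyz":[0,0,1],"rot":[0,0,0]},{"xyz":[0,0,1],"rot":[0,0,0]}]'
```

```text
t: 15.27
ee_pos: [475.5, -11.5, 30.0]
orientation: [0.047, 3.141, -0.0]
ft_force: [0.3, 0.2, -1.0]
width: 29.8
grasp_force: 30.0
```

Release (to 42 mm opening), lift, and head to cake A.

```bash
python3 -m inch '[{"xyz":[0,0,0],"rot":[0,0,0]},{"xyz":[0,0,0],"rot":[0,0,0]},{"xyz":[0,0,0],"rot":[0,0,0]},{"xyz":[0,0,0],"rot":[0,0,0]},{"xyz":[0,0,0],"rot":[0,0,0]}]' 135
python3 -m inch '[{"xyz":[0,0,-8],"rot":[0,0,0]},{"xyz":[0,0,-22],"rot":[0,0,0]},{"xyz":[0,0,-40],"rot":[0,0,0]},{"xyz":[0,0,-60],"rot":[0,0,0]},{"xyz":[0,0,-80],"rot":[0,0,0]},{"xyz":[0,0,-105],"rot":[0,0,0]},{"xyz":[0,0,-130],"rot":[0,0,0]},{"xyz":[0,0,-150],"rot":[0,0,0]},{"xyz":[0,0,-170],"rot":[0,0,0]},{"xyz":[0,0,-170],"rot":[0,0,0]}]'
python3 - <<'E'
from h import *
go((679,4,200),94.5)
E
```

```text
t: 15.68
ee_pos: [475.3, -11.5, 29.7]
orientation: [-0.047, -3.141, 0.0]
ft_force: [-0.4, -0.6, -0.4]
width: 41.5
grasp_force: 0.0
t: 16.52
ee_pos: [477.4, -11.6, 203.8]
orientation: [0.047, 3.134, -0.0]
ft_force: [-0.1, -0.3, 1.1]
width: 41.5
grasp_force: 0.0
xyz [-201.    21.6    5.2] rot [-0.001  0.007 -0.108] at [477.4 -11.6 203.8] yaxis [ 0.03  1.   -0.  ] z [ 0.007 -0.    -1.   ]
```

```bash
python3 -m inch '[{"xyz":[-15,2,0],"rot":[0,0,-0.03]},{"xyz":[-40,4,0],"rot":[0,0,-0.06]},{"xyz":[-70,7,0],"rot":[0,0,-0.108]},{"xyz":[-100,10,0],"rot":[0,0,-0.108]},{"xyz":[-130,14,0],"rot":[0,0,-0.108]},{"xyz":[-160,17,0],"rot":[0,0,-0.108]},{"xyz":[-185,20,0],"rot":[0,0,-0.108]},{"xyz":[-198,21,0],"rot":[0,0,-0.108]},{"xyz":[-201,21.6,0],"rot":[0,0,-0.108]},{"xyz":[-201,21.6,0],"rot":[0,0,-0.108]},{"xyz":[-201,21.6,0],"rot":[0,0,-0.108]}]' 70
python3 - <<'E'
from h import *
m,im=snap("wrist","w4"); p,_=pose()
h=cv2.cvtColor(im,cv2.COLOR_BGR2HSV); k=cv2.inRange(h,(5,80,25),(22,255,130)); k[290:]=0
for c in cv2.findContours(k,0,1)[0]:
    if 400<cv2.contourArea(c)<12000:
      for z in(62,48):
        P=np.array([onplane(m,q[0][0],q[0][1],z,True)[:2] for q in c],np.float32); print(z,cv2.boundingRect(c),cv2.minAreaRect(P))
go((679,4,42),94.5)
E
```

```text
t: 17.43
ee_pos: [675.5, 4.1, 198.9]
orientation: [0.123, -3.137, -0.0]
ft_force: [0.2, 0.4, 0.2]
width: 63.6
grasp_force: 0.0
62 (312, 202, 35, 67) ((679.3716430664062, 7.192646026611328), (56.09014129638672, 28.679807662963867), 4.398242473602295)
48 (312, 202, 35, 67) ((682.616943359375, 7.554776191711426), (58.717994689941406, 30.02350425720215), 4.3981428146362305)
62 (121, 172, 16, 80) ((672.2579345703125, -175.27784729003906), (12.937936782836914, 73.73705291748047), 83.78394317626953)
48 (121, 172, 16, 80) ((675.1700439453125, -183.4647979736328), (13.544107437133789, 77.19174194335938), 83.783935546875)
62 (553, 31, 44, 161) ((540.5046997070312, 229.3827667236328), (158.0548095703125, 35.13092041015625), 13.5852632522583)
48 (553, 31, 44, 161) ((537.243896484375, 240.15481567382812), (165.45997619628906, 36.776859283447266), 13.585253715515137)
62 (625, 8, 15, 82) ((444.84735107421875, 309.82916259765625), (24.84699249267578, 99.23356628417969), 86.2662353515625)
48 (625, 8, 15, 82) ((437.10479736328125, 324.3702392578125), (26.011093139648438, 103.88285064697266), 86.266235
[... 415 characters left out ...]
5, 12.164840698242188), (163.344970703125, 57.658599853515625), 65.5494384765625)
62 (162, 0, 112, 10) ((485.195068359375, -104.35264587402344), (101.52595520019531, 8.503077507019043), 86.23150634765625)
48 (162, 0, 112, 10) ((479.3429260253906, -109.21662902832031), (106.28263854980469, 8.901451110839844), 86.23152923583984)
62 (0, 0, 105, 165) ((536.7572631835938, -291.3858337402344), (185.02906799316406, 150.77386474609375), 2.740211248397827)
48 (0, 0, 105, 165) ((533.3208618164062, -305.0126953125), (193.69796752929688, 157.83786010742188), 2.7402145862579346)
xyz [ -3.8  -0.3 157.2] rot [ 0.    -0.002 -0.   ] at [675.4   4.  199.2] yaxis [-0.078  0.997  0.   ] z [-0.002  0.    -1.   ]
```

Cake A is at (679.4, 6).

```bash
python3 -m inch '[{"xyz":[-4,2,20],"rot":[0,0,0]},{"xyz":[-4,2,45],"rot":[0,0,0]},{"xyz":[-4,2,75],"rot":[0,0,0]},{"xyz":[-4,2,100],"rot":[0,0,0]},{"xyz":[-4,2,125],"rot":[0,0,0]},{"xyz":[-4,2,140],"rot":[0,0,0]},{"xyz":[-4,2,150],"rot":[0,0,0]},{"xyz":[-4,2,156],"rot":[0,0,0]},{"xyz":[-4,2,156],"rot":[0,0,0]},{"xyz":[-4,2,156],"rot":[0,0,0]}]'
python3 -m inch '[{"xyz":[0,0,0],"rot":[0,0,0]},{"xyz":[0,0,0],"rot":[0,0,0]},{"xyz":[0,0,0],"rot":[0,0,0]},{"xyz":[0,0,0],"rot":[0,0,0]},{"xyz":[0,0,0],"rot":[0,0,0]},{"xyz":[0,0,0],"rot":[0,0,0]},{"xyz":[0,0,0],"rot":[0,0,0]},{"xyz":[0,0,0],"rot":[0,0,0]},{"xyz":[0,0,0],"rot":[0,0,0]},{"xyz":[0,0,0],"rot":[0,0,0]}]' 255
python3 -m inch '[{"xyz":[0,0,-8],"rot":[0,0,0]},{"xyz":[0,0,-22],"rot":[0,0,0]},{"xyz":[0,0,-40],"rot":[0,0,0]},{"xyz":[0,0,-60],"rot":[0,0,0]},{"xyz":[0,0,-80],"rot":[0,0,0]},{"xyz":[0,0,-92],"rot":[0,0,0]},{"xyz":[0,0,-100],"rot":[0,0,0]},{"xyz":[0,0,-100],"rot":[0,0,0]},{"xyz":[0,0,-100],"rot":[0,0,0]}]'
python3 - <<'E'
from h import *
go((478,44,142),88.3)
E
```

```text
t: 18.32
ee_pos: [681.2, 6.4, 44.6]
orientation: [-0.123, 3.138, -0.0]
ft_force: [-0.2, -0.5, 0.6]
width: 63.6
grasp_force: 0.0
t: 19.15
ee_pos: [680.8, 6.4, 44.0]
orientation: [-0.123, 3.139, -0.0]
ft_force: [-1.7, 0.8, 4.2]
width: 29.7
grasp_force: 30.0
t: 19.9
ee_pos: [680.6, 6.4, 143.8]
orientation: [-0.123, 3.139, -0.0]
ft_force: [-0.1, 0.1, -1.3]
width: 29.5
grasp_force: 30.0
xyz [199.   53.3   1.7] rot [-0.     0.     0.108] at [680.6   6.4 143.8] yaxis [-0.078  0.997 -0.   ] z [ 0. -0. -1.]
```

```bash
python3 -m inch '[{"xyz":[15,4,0],"rot":[0,0,0.03]},{"xyz":[40,11,0],"rot":[0,0,0.06]},{"xyz":[70,19,0],"rot":[0,0,0.108]},{"xyz":[100,27,0],"rot":[0,0,0.108]},{"xyz":[130,35,0],"rot":[0,0,0.108]},{"xyz":[160,43,0],"rot":[0,0,0.108]},{"xyz":[183,49,0],"rot":[0,0,0.108]},{"xyz":[195,52.5,0],"rot":[0,0,0.108]},{"xyz":[199,53.3,0],"rot":[0,0,0.108]},{"xyz":[199,53.3,0],"rot":[0,0,0.108]},{"xyz":[199,53.3,0],"rot":[0,0,0.108]}]'
python3 - <<'E'
from h import *
m,im=snap("wrist","w5"); go((478,44,30.5),88.3)
E
```

```text
t: 20.82
ee_pos: [478.8, 43.9, 143.4]
orientation: [0.047, 3.141, -0.0]
ft_force: [-0.1, 0.3, 0.4]
width: 30.0
grasp_force: 30.0
xyz [1.30e+00 1.00e-01 1.13e+02] rot [-0.     0.001 -0.   ] at [479.2  43.9 143.5] yaxis [ 0.03  1.   -0.  ] z [ 0.001 -0.    -1.   ]
```

View pics/w5.png

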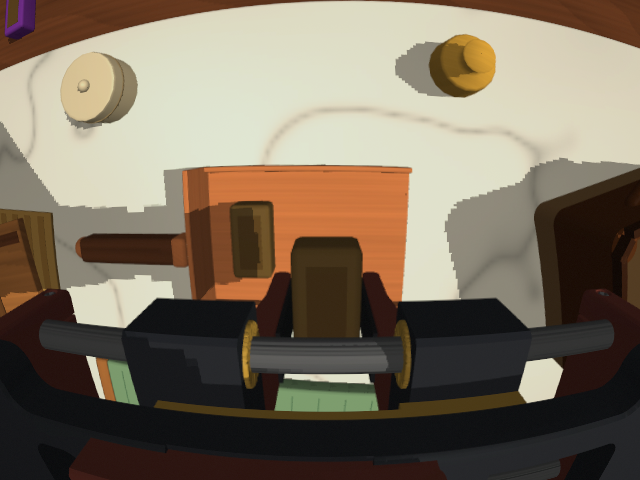

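The first cake sits on the pan at (253,240), and the second is poised ahead of it with clearance. Lowering.

```bash
python3 -m inch '[{"xyz":[1,0,15],"rot":[0,0,0]},{"xyz":[1,0,40],"rot":[0,0,0]},{"xyz":[1,0,65],"rot":[0,0,0]},{"xyz":[1,0,85],"rot":[0,0,0]},{"xyz":[1,0,98],"rot":[0,0,0]},{"xyz":[1,0,106],"rot":[0,0,0]},{"xyz":[1,0,111],"rot":[0,0,0]},{"xyz":[1,0,113],"rot":[0,0,0]},{"xyz":[1,0,113],"rot":[0,0,0]},{"xyz":[1,0,113],"rot":[0,0,0]},{"xyz":[1,0,113],"rot":[0,0,0]}]'
python3 -m inch '[{"xyz":[0,0,0],"rot":[0,0,0]},{"xyz":[0,0,0],"rot":[0,0,0]},{"xyz":[0,0,0],"rot":[0,0,0]},{"xyz":[0,0,0],"rot":[0,0,0]},{"xyz":[0,0,0],"rot":[0,0,0]}]' 135
python3 -m inch '[{"xyz":[0,0,-8],"rot":[0,0,0]},{"xyz":[0,0,-22],"rot":[0,0,0]},{"xyz":[0,0,-40],"rot":[0,0,0]},{"xyz":[0,0,-60],"rot":[0,0,0]},{"xyz":[0,0,-80],"rot":[0,0,0]},{"xyz":[0,0,-105],"rot":[0,0,0]},{"xyz":[0,0,-130],"rot":[0,0,0]},{"xyz":[0,0,-130],"rot":[0,0,0]}]'
python3 - <<'E'
from h import *
go((474.7,-78,165),178.4)
E
```

```text
t: 21.78
ee_pos: [477.8, 44.0, 31.4]
orientation: [0.047, 3.14, 0.0]
ft_force: [-0.3, 0.4, -1.0]
width: 29.7
grasp_force: 30.0
t: 22.2
ee_pos: [477.2, 44.0, 30.8]
orientation: [0.047, 3.141, 0.0]
ft_force: [-0.0, -0.2, -1.1]
width: 41.5
grasp_force: 0.0
t: 22.87
ee_pos: [479.7, 44.2, 165.3]
orientation: [0.047, 3.134, 0.001]
ft_force: [0.8, -0.1, 0.9]
width: 41.2
grasp_force: 0.0
xyz [   1.4 -122.3    0.2] rot [0.006 0.005 1.569] at [479.7  44.2 165.3] yaxis [0.03  1.    0.001] z [ 0.007  0.001 -1.   ]
```

```bash
python3 - <<'E'
from h import *
print(ctrl.get_obs()["qpos"])
E
python3 -m inch '[{"xyz":[0,-10,0],"rot":[0,0,0.1]},{"xyz":[0,-30,0],"rot":[0,0,0.2]},{"xyz":[0,-50,0],"rot":[0,0,0.3]},{"xyz":[1,-75,0],"rot":[0,0,0.4]},{"xyz":[1,-100,0],"rot":[0,0,0.5]},{"xyz":[1,-115,0],"rot":[0,0,0.6]},{"xyz":[1,-122,0],"rot":[0,0,0.7]},{"xyz":[1,-122,0],"rot":[0,0,0.8]},{"xyz":[1,-122,0],"rot":[0,0,0.8]}]' 70
python3 - <<'E'
from h import *
print(ctrl.get_obs()["qpos"])
E
```

```text
[ 6.72247550e-02  2.95087231e-01  1.99012077e+00  4.28991113e-06
  8.48966796e-01 -1.47383168e+00]
t: 23.62
ee_pos: [472.1, -78.4, 160.5]
orientation: [-1.273, -2.872, 0.0]
ft_force: [-1.1, -0.6, 0.3]
width: 63.5
grasp_force: 0.0
[-1.89471693e-01  3.01849133e-01  1.99496102e+00  1.13326582e-05
  8.45237037e-01 -9.25702673e-01]
```

```bash
python3 - <<'E'
from h import *
go((473.9,-79,41.5),178.4)
E
python3 -m inch '[{"xyz":[0,0,0],"rot":[0,0,0.1]},{"xyz":[0,0,0],"rot":[0,0,0.2]},{"xyz":[0,0,0],"rot":[0,0,0.3]},{"xyz":[0,0,0],"rot":[0,0,0.4]},{"xyz":[0,0,0],"rot":[0,0,0.5]},{"xyz":[0,0,0],"rot":[0,0,0.6]},{"xyz":[0,0,0],"rot":[0,0,0.7]},{"xyz":[0,0,0],"rot":[0,0,0.765]},{"xyz":[0,0,0],"rot":[0,0,0.765]},{"xyz":[0,0,0],"rot":[0,0,0.765]},{"xyz":[0,0,0],"rot":[0,0,0.765]}]'
python3 - <<'E'
from h import *
go((473.9,-79,41.5),178.4)
m,im=snap("wrist","w6"); 
for u in(0,): pass
E
```

```text
xyz [ -1.7   1.  119. ] rot [-0.    -0.     0.764] at [472.1 -78.4 160.5] yaxis [ 0.741  0.671 -0.   ] z [-0.  0. -1.]
t: 24.53
ee_pos: [472.4, -77.7, 160.6]
orientation: [-2.244, -2.199, 0.0]
ft_force: [-0.2, -0.0, 0.0]
width: 63.4
grasp_force: 0.0
xyz [ -1.3   1.6 119.1] rot [-0.     0.     0.008] at [472.4 -77.7 160.6] yaxis [ 1.   -0.02 -0.  ] z [-0.  0. -1.]
```

View pics/w6.png

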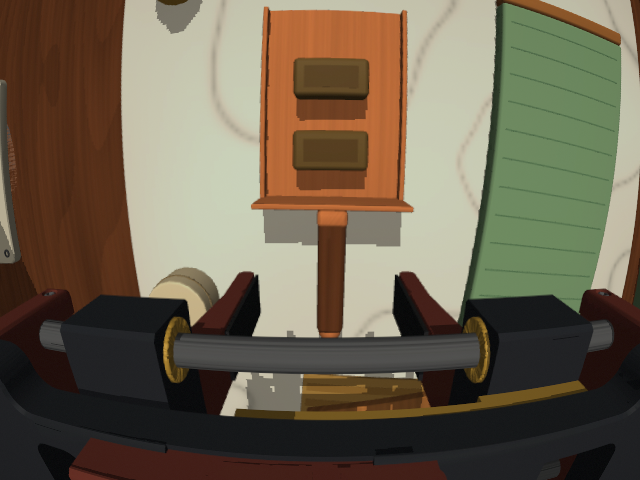

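Both cakes lie on the pan at (331,78) and (331,150), and the handle is centred between the fingers. Descending and gripping.

```bash
python3 -m inch '[{"xyz":[-1,1.5,15],"rot":[0,0,0.008]},{"xyz":[-1,1.5,40],"rot":[0,0,0.008]},{"xyz":[-1,1.5,65],"rot":[0,0,0.008]},{"xyz":[-1,1.5,88],"rot":[0,0,0.008]},{"xyz":[-1,1.5,103],"rot":[0,0,0.008]},{"xyz":[-1,1.5,113],"rot":[0,0,0.008]},{"xyz":[-1,1.5,118],"rot":[0,0,0.008]},{"xyz":[-1,1.5,119],"rot":[0,0,0.008]},{"xyz":[-1,1.5,119],"rot":[0,0,0.008]},{"xyz":[-1,1.5,119],"rot":[0,0,0.008]}]'
python3 -m inch '[{"xyz":[0,0,0],"rot":[0,0,0]},{"xyz":[0,0,0],"rot":[0,0,0]},{"xyz":[0,0,0],"rot":[0,0,0]},{"xyz":[0,0,0],"rot":[0,0,0]},{"xyz":[0,0,0],"rot":[0,0,0]},{"xyz":[0,0,0],"rot":[0,0,0]},{"xyz":[0,0,0],"rot":[0,0,0]},{"xyz":[0,0,0],"rot":[0,0,0]},{"xyz":[0,0,0],"rot":[0,0,0]},{"xyz":[0,0,0],"rot":[0,0,0]},{"xyz":[0,0,0],"rot":[0,0,0]},{"xyz":[0,0,0],"rot":[0,0,0]}]' 255
python3 -m inch '[{"xyz":[0,0,-2],"rot":[0,0,0]},{"xyz":[0,0,-5],"rot":[0,0,0]},{"xyz":[0,0,-9],"rot":[0,0,0]},{"xyz":[0,0,-14],"rot":[0,0,0]},{"xyz":[0,0,-18],"rot":[0,0,0]},{"xyz":[0,0,-20],"rot":[0,0,0]},{"xyz":[0,0,-20],"rot":[0,0,0]},{"xyz":[0,0,-20],"rot":[0,0,0]}]'
python3 - <<'E'
from h import *
m,im=snap("wrist","w7"); o=ctrl.get_obs(); print(o["moment"])
E
```

```text
t: 25.42
ee_pos: [474.6, -79.1, 42.4]
orientation: [2.256, 2.185, 0.001]
ft_force: [-0.7, 0.7, -0.4]
width: 63.7
grasp_force: 0.0
t: 26.42
ee_pos: [474.1, -79.0, 41.8]
orientation: [2.256, 2.185, 0.0]
ft_force: [0.6, -0.4, 0.0]
width: 20.3
grasp_force: 29.9
t: 27.08
ee_pos: [474.0, -79.0, 61.9]
orientation: [2.256, 2.185, 0.0]
ft_force: [-0.6, -0.9, -3.1]
width: 19.9
grasp_force: 30.0
[-0.40282986  0.11030043 -0.02562659]
```

View pics/w7.png

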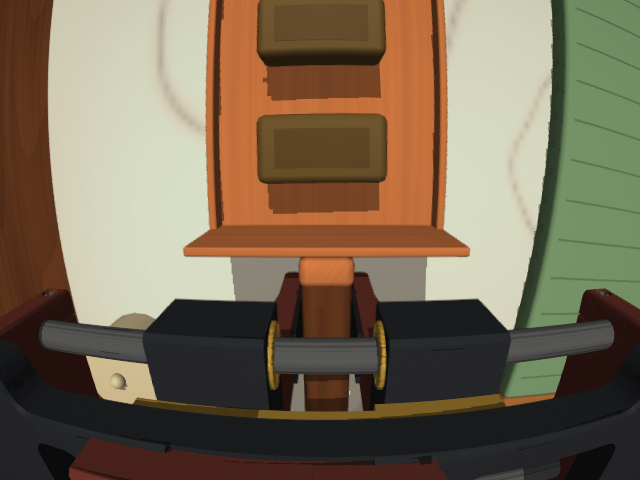

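The scoop lifted with both cakes and looks level. I'll check the sag numerically and work out the carry and tip rows.

```bash
python3 - <<'E'
from h import *
m=ctrl.camera_model("wrist")
zu=40.1
for u,v,z in[(184,252,zu+50),(469,252,zu+50),(257,118,zu+28),(386,118,zu+28),(257,5,zu+28),(385,5,zu+28)]: print((u,v),np.round(onplane(m,u,v,z,True),1))
n=np.array([185,0,17.8])
for t in(6,12,18,22,25,28,31,34,37,40,43,46,49):
    r=R.from_rotvec([0,-np.radians(t),0]); print(t,np.round(-np.radians(t),3),np.round(n-r.apply(n),0))
p,r=pose(); d=np.array([33,167,120.]); print(r.inv().apply(d))
E
```

```text
(184, 252) [419.5 -48.   90.1]
(469, 252) [531.3 -51.6  90.1]
(257, 118) [448.2   2.9  68.1]
(386, 118) [501.8   1.   68.1]
(257, 5) [449.1  54.   68.1]
(385, 5) [503.7  51.8  68.1]
6 -0.105 [  3.   0. -19.]
12 -0.209 [  8.   0. -38.]
18 -0.314 [ 15.   0. -56.]
22 -0.384 [ 20.   0. -68.]
25 -0.436 [ 25.   0. -77.]
28 -0.489 [ 30.   0. -85.]
31 -0.541 [ 36.   0. -93.]
34 -0.593 [  42.    0. -100.]
37 -0.646 [  48.    0. -108.]
40 -0.698 [  55.    0. -115.]
43 -0.75 [  62.    0. -121.]
46 -0.803 [  69.    0. -128.]
49 -0.855 [  77.    0. -133.]
[ 167.96583811   27.65597991 -120.00259999]
```

```bash
python3 -m inch '[{"xyz":[0,0,-4],"rot":[0,0,0]},{"xyz":[0,0,-11],"rot":[0,0,0]},{"xyz":[0,0,-20],"rot":[0,0,0]},{"xyz":[0,0,-32],"rot":[0,0,0]},{"xyz":[0,0,-45],"rot":[0,0,0]},{"xyz":[0,0,-58],"rot":[0,0,0]},{"xyz":[0,0,-71],"rot":[0,0,0]},{"xyz":[0,0,-84],"rot":[0,0,0]},{"xyz":[0,0,-97],"rot":[0,0,0]},{"xyz":[0,0,-109],"rot":[0,0,0]},{"xyz":[0,0,-117],"rot":[0,0,0]},{"xyz":[0,0,-120],"rot":[0,0,0]}]'
python3 -m inch '[{"xyz":[4,1,0],"rot":[0,0,0]},{"xyz":[12,2,0],"rot":[0,0,0]},{"xyz":[26,4,0],"rot":[0,0,0]},{"xyz":[44,7,0],"rot":[0,0,0]},{"xyz":[62,10,0],"rot":[0,0,0]},{"xyz":[80,13,0],"rot":[0,0,0]},{"xyz":[98,16,0],"rot":[0,0,0]},{"xyz":[116,19,0],"rot":[0,0,0]},{"xyz":[134,22,0],"rot":[0,0,0]},{"xyz":[150,25,0],"rot":[0,0,0]},{"xyz":[162,27,0],"rot":[0,0,0]},{"xyz":[168,28,0],"rot":[0,0,0]}]'
python3 -m inch '[{"xyz":[0,0,0],"rot":[0,0,0]},{"xyz":[0,0,0],"rot":[0,0,0]},{"xyz":[0,0,0],"rot":[0,0,0]},{"xyz":[0,0,0],"rot":[0,0,0]},{"xyz":[0,0,0],"rot":[0,0,0]}]'
python3 - <<'E'
from h import *
m,im=snap("side","s2"); print(ctrl.get_obs()["qpos"])
p,r=pose(); print("nose",p+r.apply([185,0,17.8]))
cv2.imwrite("pics/s2z.png",cv2.resize(im[60:260,150:420],None,fx=2.8,fy=2.8))
E
```

```text
t: 28.13
ee_pos: [474.6, -79.1, 183.5]
orientation: [2.255, 2.184, 0.002]
ft_force: [0.2, 0.4, -4.6]
width: 19.8
grasp_force: 30.0
t: 29.13
ee_pos: [507.0, 89.8, 180.9]
orientation: [-2.254, -2.186, 0.002]
ft_force: [0.4, 0.5, -3.6]
width: 19.7
grasp_force: 30.0
t: 29.55
ee_pos: [507.2, 87.4, 181.7]
orientation: [-2.258, -2.185, 0.0]
ft_force: [-0.8, 0.2, -2.9]
width: 19.8
grasp_force: 30.0
[ 1.47721845e-01  3.18278022e-01  1.90453471e+00 -1.23286394e-04
  9.18753697e-01  1.80702886e-01]
nose [513.35759854 272.38332258 163.92326656]
```

View pics/s2z.png

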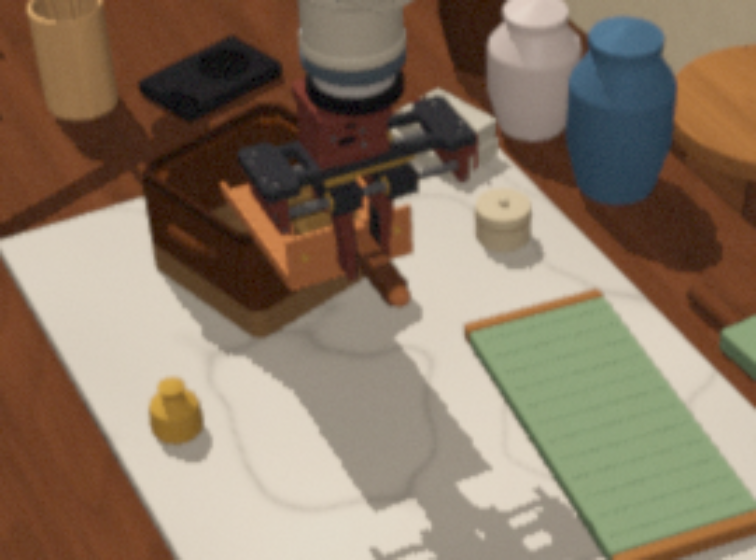

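The scoop is level with its nose over the open crock. Tipping about the nose.

```bash
python3 -m inch '[{"xyz":[5,0,-15],"rot":[0,-0.105,0]},{"xyz":[14,0,-28],"rot":[0,-0.209,0]},{"xyz":[23,0,-44],"rot":[0,-0.314,0]},{"xyz":[28,0,-56],"rot":[0,-0.384,0]},{"xyz":[33,0,-65],"rot":[0,-0.436,0]},{"xyz":[38,0,-73],"rot":[0,-0.489,0]},{"xyz":[44,0,-81],"rot":[0,-0.541,0]},{"xyz":[50,0,-88],"rot":[0,-0.593,0]},{"xyz":[56,0,-96],"rot":[0,-0.646,0]},{"xyz":[63,0,-103],"rot":[0,-0.698,0]},{"xyz":[70,0,-109],"rot":[0,-0.75,0]},{"xyz":[77,0,-116],"rot":[0,-0.803,0]}]'
python3 -m inch '[{"xyz":[0,0,0],"rot":[0,0,0]},{"xyz":[0,0,0],"rot":[0,0,0]},{"xyz":[0,0,0],"rot":[0,0,0]},{"xyz":[0,0,0],"rot":[0,0,0]},{"xyz":[0,0,0],"rot":[0,0,0]},{"xyz":[0,0,0],"rot":[0,0,0]},{"xyz":[0,0,0],"rot":[0,0,0]},{"xyz":[0,0,0],"rot":[0,0,0]}]'
python3 - <<'E'
from h import *
m,im=snap("wrist","w8"); o=ctrl.get_obs();print(o["qpos"],o["moment"])
p,r=pose(); print("nose",p+r.apply([185,0,17.8]),np.degrees(np.arccos(-r.as_matrix()[2,2])))
E
```

```text
t: 30.6
ee_pos: [509.9, 165.5, 298.0]
orientation: [1.78, 1.723, -0.756]
ft_force: [-0.2, 0.1, -2.5]
width: 20.1
grasp_force: 30.0
t: 31.27
ee_pos: [509.8, 164.8, 297.8]
orientation: [1.781, 1.724, -0.756]
ft_force: [-0.6, 0.4, -2.9]
width: 19.7
grasp_force: 30.0
[ 0.62476448  0.47483123  1.59557117 -0.60691366  1.62355779  0.80109829] [0.46516038 0.09164906 0.03959942]
nose [513.54978188 280.53515313 152.31887072] 45.993217903530336
```

View pics/w8.png

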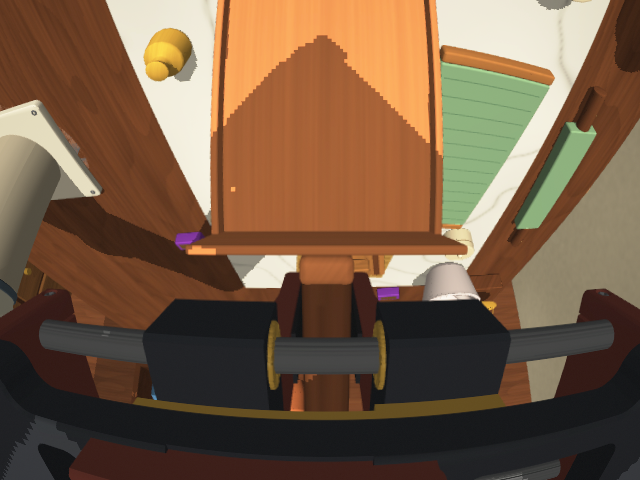

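The pan is empty in view and the load has dropped by about 1 N. Working out the rows to level out.

```bash
python3 - <<'E'
from h import *
n=np.array([185,0,17.8]); p,r=pose(); up=r.inv().apply([0,0,1]); print(up)
for i,t in enumerate((0,0,6,12,18,24,30,36,42,46)):
    q=R.from_rotvec([0,np.radians(t),0]); print(np.round(np.radians(t),3),np.round(n-q.apply(n)+up*min(25,(i+1)*12.5)))
m,im=snap("top","t4"); print(np.round(proj(m,(512.5,325.5,30))))
E
```

```text
[-7.19257560e-01  1.10226748e-04 -6.94743514e-01]
0.0 [-9.  0. -9.]
0.0 [-18.   0. -17.]
0.105 [-19.   0.   2.]
0.209 [-18.   0.  21.]
0.314 [-14.   0.  41.]
0.419 [-9.  0. 59.]
0.524 [-2.  0. 78.]
0.628 [ 7.  0. 95.]
0.733 [ 18.   0. 111.]
0.803 [ 26.   0. 121.]
[141. 242.]
```

```bash
python3 -m inch '[{"xyz":[-9,0,-9],"rot":[0,0,0]},{"xyz":[-18,0,-17],"rot":[0,0,0]},{"xyz":[-19,0,2],"rot":[0,0.105,0]},{"xyz":[-18,0,21],"rot":[0,0.209,0]},{"xyz":[-14,0,41],"rot":[0,0.314,0]},{"xyz":[-9,0,59],"rot":[0,0.419,0]},{"xyz":[-2,0,78],"rot":[0,0.524,0]},{"xyz":[7,0,95],"rot":[0,0.628,0]},{"xyz":[18,0,111],"rot":[0,0.733,0]},{"xyz":[26,0,121],"rot":[0,0.803,0]},{"xyz":[26,0,121],"rot":[0,0.803,0]},{"xyz":[26,0,121],"rot":[0,0.803,0]}]'
python3 -m inch '[{"xyz":[-10,-1,0],"rot":[0,0,0]},{"xyz":[-30,-4,0],"rot":[0,0,0]},{"xyz":[-50,-8,0],"rot":[0,0,0]},{"xyz":[-70,-11,0],"rot":[0,0,0]},{"xyz":[-90,-14,0],"rot":[0,0,0]},{"xyz":[-110,-17,0],"rot":[0,0,0]},{"xyz":[-130,-20,0],"rot":[0,0,0]},{"xyz":[-150,-23,0],"rot":[0,0,0]},{"xyz":[-168,-26,0],"rot":[0,0,0]},{"xyz":[-176,-28,0],"rot":[0,0,0]},{"xyz":[-176,-28,0],"rot":[0,0,0]},{"xyz":[-176,-28,0],"rot":[0,0,0]}]'
python3 - <<'E'
from h import *
go((474,-79,43.5),178.2)
E
```

```text
t: 32.37
ee_pos: [507.7, 94.8, 195.8]
orientation: [2.257, 2.183, -0.003]
ft_force: [-0.3, 0.9, -2.4]
width: 19.7
grasp_force: 30.0
t: 33.37
ee_pos: [474.5, -78.6, 195.6]
orientation: [2.256, 2.185, 0.0]
ft_force: [-0.1, 0.5, -3.5]
width: 20.2
grasp_force: 30.0
xyz [ -0.4  -0.6 152.1] rot [ 0.001  0.001 -0.   ] at [474.5 -78.6 195.6] yaxis [ 0.999 -0.032  0.001] z [ 0.001 -0.001 -1.   ]
```

```bash
python3 -m inch '[{"xyz":[0,0,15],"rot":[0,0,0]},{"xyz":[0,0,40],"rot":[0,0,0]},{"xyz":[0,0,65],"rot":[0,0,0]},{"xyz":[0,0,90],"rot":[0,0,0]},{"xyz":[0,0,112],"rot":[0,0,0]},{"xyz":[0,0,128],"rot":[0,0,0]},{"xyz":[0,0,140],"rot":[0,0,0]},{"xyz":[0,0,147],"rot":[0,0,0]},{"xyz":[0,0,150],"rot":[0,0,0]},{"xyz":[0,0,152],"rot":[0,0,0]},{"xyz":[0,0,153],"rot":[0,0,0]},{"xyz":[0,0,153],"rot":[0,0,0]}]'
python3 -m inch '[{"xyz":[0,0,0],"rot":[0,0,0]},{"xyz":[0,0,0],"rot":[0,0,0]}]'
python3 - <<'E'
from h import *
o=ctrl.get_obs(); print(o["ft_force"],o["moment"])
E
```

```text
t: 34.37
ee_pos: [474.3, -78.6, 42.4]
orientation: [2.256, 2.186, 0.001]
ft_force: [-0.3, 0.7, 0.4]
width: 19.6
grasp_force: 30.0
t: 34.53
ee_pos: [474.2, -78.8, 42.4]
orientation: [2.257, 2.185, 0.001]
ft_force: [0.2, 0.9, 0.4]
width: 19.7
grasp_force: 30.0
[0.24707253 0.9062265  0.36093696] [0.3488051  0.07523067 0.06507999]
```

```bash
python3 -m inch '[{"xyz":[0,0,0.5],"rot":[0,0,0]},{"xyz":[0,0,0.5],"rot":[0,0,0]},{"xyz":[0,0,0.5],"rot":[0,0,0]},{"xyz":[0,0,0.5],"rot":[0,0,0]},{"xyz":[0,0,0.5],"rot":[0,0,0]},{"xyz":[0,0,0.5],"rot":[0,0,0]},{"xyz":[0,0,0.5],"rot":[0,0,0]},{"xyz":[0,0,0.5],"rot":[0,0,0]}]' 80
python3 -m inch '[{"xyz":[0,0,-10],"rot":[0,0,0]},{"xyz":[0,0,-30],"rot":[0,0,0]},{"xyz":[0,0,-60],"rot":[0,0,0]},{"xyz":[0,0,-90],"rot":[0,0,0]},{"xyz":[0,0,-120],"rot":[0,0,0]},{"xyz":[0,0,-150],"rot":[0,0,0]},{"xyz":[0,0,-180],"rot":[0,0,0]},{"xyz":[0,0,-210],"rot":[0,0,0]},{"xyz":[0,0,-210],"rot":[0,0,0]}]' 0
python3 - <<'E'
from h import *
go((530,-330,250),106)
m,im=snap("top","t5"); h=cv2.cvtColor(im,cv2.COLOR_BGR2HSV)
for (u,v) in [(400,225),(430,225),(366,225)]: print(h[v,u])
E
```

```text
t: 35.2
ee_pos: [473.9, -78.9, 41.4]
orientation: [-2.257, -2.186, 0.0]
ft_force: [0.5, 0.1, -0.6]
width: 60.3
grasp_force: 0.0
t: 35.95
ee_pos: [476.9, -79.5, 257.8]
orientation: [2.251, 2.18, 0.009]
ft_force: [0.7, -0.2, 0.8]
width: 87.6
grasp_force: 0.0
xyz [-248.7   61.     8.8] rot [ 0.01  -0.005  1.26 ] at [476.9 -79.5 257.8] yaxis [ 0.999 -0.032  0.01 ] z [ 0.01  -0.002 -1.   ]
[ 12 151  91]
[ 12 149  94]
[ 23  43 203]
```

```bash
python3 -m inch '[{"xyz":[-15,4,0],"rot":[0,0,0.11]},{"xyz":[-40,10,0],"rot":[0,0,0.22]},{"xyz":[-70,17,0],"rot":[0,0,0.33]},{"xyz":[-100,25,0],"rot":[0,0,0.44]},{"xyz":[-130,32,0],"rot":[0,0,0.55]},{"xyz":[-160,40,0],"rot":[0,0,0.66]},{"xyz":[-190,47,0],"rot":[0,0,0.77]},{"xyz":[-215,53,-10],"rot":[0,0,0.88]},{"xyz":[-235,58,-20],"rot":[0,0,0.99]},{"xyz":[-248,61,-30],"rot":[0,0,1.1]},{"xyz":[-248,61,-35],"rot":[0,0,1.2]},{"xyz":[-248,61,-35],"rot":[0,0,1.26]}]' 0
python3 -m inch '[{"xyz":[0,0,0],"rot":[0,0,0]},{"xyz":[0,0,0],"rot":[0,0,0]},{"xyz":[0,0,0],"rot":[0,0,0]}]'
python3 - <<'E'
from h import *
go((530,-330,290),106)
m,im=snap("wrist","w9")
h=cv2.cvtColor(im,cv2.COLOR_BGR2HSV)
mt,ti=snap("top","t6"); c=ti[180:300,80:190]; 
a=cv2.resize(im,(560,420)); b=cv2.resize(c,(240,262),interpolation=2)
M=np.zeros((420,800,3),np.uint8); M[:,:560]=a; M[:262,560:]=b; cv2.imwrite("pics/combo.png",M)
E
```

```text
t: 37.0
ee_pos: [526.8, -329.8, 286.3]
orientation: [-3.112, -0.426, 0.0]
ft_force: [-0.7, 1.2, -0.6]
width: 87.7
grasp_force: 0.0
t: 37.25
ee_pos: [526.5, -328.3, 285.5]
orientation: [-3.11, -0.44, 0.002]
ft_force: [-1.2, 0.3, -0.4]
width: 88.0
grasp_force: 0.0
xyz [ 2.9  2.6 -4.5] rot [-0.001  0.001  0.002] at [ 526.5 -328.3  285.5] yaxis [ 0.277 -0.961 -0.001] z [-0.001  0.001 -1.   ]
```

View pics/combo.png

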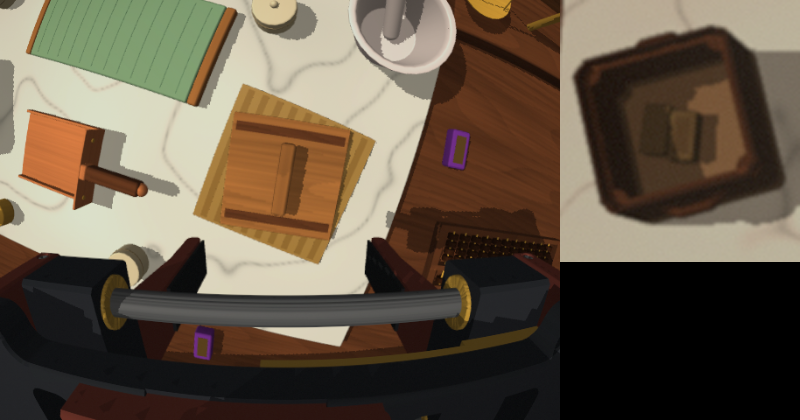

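The wrist half shows the lid with corners at about (236,112), (349,129), (333,238), (223,218). The right half shows both cakes inside the crock, and the scoop lies flat. Segmenting the lid from the mat by hue.

```bash
cat > lid.py <<'E'
from h import *
def lid(m,im,z=34,zb=60):
    h=cv2.cvtColor(im,cv2.COLOR_BGR2HSV); k=cv2.inRange(h,(5,90,60),(15,255,255)); k[300:]=0
    k=cv2.morphologyEx(k,cv2.MORPH_OPEN,np.ones((3,3),np.uint8))
    for c in sorted(cv2.findContours(k,0,1)[0],key=cv2.contourArea)[::-1][:4]:
        P=np.array([onplane(m,q[0][0],q[0][1],z,True)[:2] for q in c],np.float32); print(cv2.contourArea(c),cv2.boundingRect(c),cv2.minAreaRect(P))
E
python3 - <<'E'
from lid import *
m=ctrl.camera_model("wrist"); im=cv2.imread("pics/w9.png"); h=cv2.cvtColor(im,cv2.COLOR_BGR2HSV); s=640/560
for u,v in[(240,195),(330,180),(240,100),(360,150),(260,170)]: print(h[int(v*s),int(u*s)])
L=np.array([onplane(m,u*s,v*s,34,True)[:2] for u,v in[(236,112),(349,129),(333,238),(223,218)]])
print("lid",L.mean(0),[(round(np.linalg.norm(L[i]-L[i-1])),round(np.degrees(np.arctan2(*(L[i]-L[i-1])[::-1])),1)) for i in range(4)])
B=np.array([onplane(m,u*s,v*s,60,True)[:2] for u,v in[(286,145),(281,215)]]); print("bar",B,B.mean(0),np.degrees(np.arctan2(*(B[1]-B[0])[::-1])))
lid(m,im)
E
```

```text
[ 14 178 158]
[ 14 176 162]
[ 18 153 173]
[ 18 169 146]
[ 14 178 162]
lid [ 536.17453849 -324.91135033] [(140, np.float64(7.4)), (145, np.float64(-82.4)), (146, np.float64(-170.5)), (150, np.float64(95.3))]
bar [[ 574.74063883 -314.70421094]
 [ 490.60154272 -332.44774321]] [ 532.67109077 -323.57597708] -168.09175641966667
25158.0 (458, 50, 182, 224) ((680.7384033203125, -640.7718505859375), (256.47967529296875, 340.1570739746094), 7.72438907623291)
16767.5 (252, 128, 148, 146) ((533.1279907226562, -323.22216796875), (149.2637939453125, 150.12364196777344), 6.891051769256592)
7934.0 (22, 126, 147, 113) ((470.9076232910156, -22.985214233398438), (248.1263885498047, 131.8520050048828), 86.05338287353516)
2823.5 (517, 0, 123, 90) ((846.39306640625, -595.073974609375), (51.486572265625, 226.81243896484375), 5.719662189483643)
```

```bash
python3 - <<'E'
from h import *
go((533,-323.3,199),96.9)
E
```

```text
xyz [ 7.5 -3.1 86.9] rot [-0.001  0.001  0.16 ] at [ 526.7 -328.4  285.9] yaxis [ 0.277 -0.961 -0.001] z [-0.001  0.001 -1.   ]
```

```bash
python3 -m inch '[{"xyz":[3,-1,15],"rot":[0,0,0.06]},{"xyz":[6,-2,40],"rot":[0,0,0.12]},{"xyz":[7.5,-3,62],"rot":[0,0,0.16]},{"xyz":[7.5,-3,78],"rot":[0,0,0.16]},{"xyz":[7.5,-3,86],"rot":[0,0,0.16]},{"xyz":[7.5,-3,87],"rot":[0,0,0.16]},{"xyz":[7.5,-3,87],"rot":[0,0,0.16]},{"xyz":[7.5,-3,87],"rot":[0,0,0.16]},{"xyz":[7.5,-3,87],"rot":[0,0,0.16]}]'
python3 - <<'E'
from lid import *
m,im=snap("wrist","w10"); lid(m,im); go((533,-323.3,199),96.9); 
m1=m
E
```

```text
t: 38.1
ee_pos: [534.1, -324.3, 200.8]
orientation: [3.135, 0.187, 0.003]
ft_force: [-0.1, 0.5, 0.4]
width: 87.7
grasp_force: 0.0
25046.0 (241, 143, 168, 157) ((533.8342895507812, -322.6990966796875), (146.97134399414062, 149.2050018310547), 6.850515842437744)
22714.5 (496, 5, 144, 226) ((684.733642578125, -584.9839477539062), (229.0509796142578, 213.3264617919922), 3.28633975982666)
8202.5 (0, 188, 144, 105) ((477.9429931640625, -29.21155548095703), (231.06268310546875, 116.11446380615234), 88.2703857421875)
1826.0 (174, 3, 46, 144) ((662.0733642578125, -188.75357055664062), (14.131559371948242, 139.37342834472656), 83.84618377685547)
xyz [-0.8 -1.   1.7] rot [ 0.001 -0.002 -0.001] at [ 534.  -324.2  200.7] yaxis [ 0.119 -0.993  0.001] z [ 0.002 -0.001 -1.   ]
```

```bash
python3 - <<'E'
from h import *
go((531.3,-323.5,39.6),96.95)
E
```

```text
xyz [ -2.8  -1.2 161.1] rot [ 0.001 -0.002 -0.002] at [ 534.  -324.2  200.7] yaxis [ 0.119 -0.993  0.001] z [ 0.002 -0.001 -1.   ]
```

```bash
python3 -m inch '[{"xyz":[-2,-1,15],"rot":[0,0,0]},{"xyz":[-2.3,-1,40],"rot":[0,0,0]},{"xyz":[-2.3,-1,70],"rot":[0,0,0]},{"xyz":[-2.3,-1,100],"rot":[0,0,0]},{"xyz":[-2.3,-1,125],"rot":[0,0,0]},{"xyz":[-2.3,-1,142],"rot":[0,0,0]},{"xyz":[-2.3,-1,153],"rot":[0,0,0]},{"xyz":[-2.3,-1,159],"rot":[0,0,0]},{"xyz":[-2.3,-1,160],"rot":[0,0,0]},{"xyz":[-2.3,-1,160],"rot":[0,0,0]},{"xyz":[-2.3,-1,160],"rot":[0,0,0]}]'
python3 -m inch '[{"xyz":[0,0,0],"rot":[0,0,0]},{"xyz":[0,0,0],"rot":[0,0,0]},{"xyz":[0,0,0],"rot":[0,0,0]},{"xyz":[0,0,0],"rot":[0,0,0]}]'
python3 - <<'E'
from h import *
go((531.2,-323.5,39.6),96.95)
E
```

```text
t: 39.07
ee_pos: [531.9, -323.6, 40.7]
orientation: [3.135, 0.186, 0.003]
ft_force: [1.1, -0.7, -0.6]
width: 87.7
grasp_force: 0.0
t: 39.4
ee_pos: [531.2, -323.2, 39.9]
orientation: [3.136, 0.186, 0.001]
ft_force: [0.6, -0.7, -0.4]
width: 87.5
grasp_force: 0.0
xyz [-0.   0.3  0.3] rot [ 0.    -0.001 -0.002] at [ 531.2 -323.2   39.9] yaxis [ 0.119 -0.993  0.   ] z [ 0.001 -0.    -1.   ]
```

Spot on. Gripping and lifting.

```bash
python3 -m inch '[{"xyz":[0,0,0],"rot":[0,0,0]},{"xyz":[0,0,0],"rot":[0,0,0]},{"xyz":[0,0,0],"rot":[0,0,0]},{"xyz":[0,0,0],"rot":[0,0,0]},{"xyz":[0,0,0],"rot":[0,0,0]},{"xyz":[0,0,0],"rot":[0,0,0]},{"xyz":[0,0,0],"rot":[0,0,0]},{"xyz":[0,0,0],"rot":[0,0,0]},{"xyz":[0,0,0],"rot":[0,0,0]},{"xyz":[0,0,0],"rot":[0,0,0]},{"xyz":[0,0,0],"rot":[0,0,0]},{"xyz":[0,0,0],"rot":[0,0,0]}]' 255
python3 -m inch '[{"xyz":[0,0,0],"rot":[0,0,0]},{"xyz":[0,0,0],"rot":[0,0,0]},{"xyz":[0,0,0],"rot":[0,0,0]}]'
python3 -m inch '[{"xyz":[0,0,-5],"rot":[0,0,0]},{"xyz":[0,0,-20],"rot":[0,0,0]},{"xyz":[0,0,-45],"rot":[0,0,0]},{"xyz":[0,0,-75],"rot":[0,0,0]},{"xyz":[0,0,-105],"rot":[0,0,0]},{"xyz":[0,0,-135],"rot":[0,0,0]},{"xyz":[0,0,-165],"rot":[0,0,0]},{"xyz":[0,0,-190],"rot":[0,0,0]},{"xyz":[0,0,-200],"rot":[0,0,0]},{"xyz":[0,0,-200],"rot":[0,0,0]}]'
python3 - <<'E'
from h import *
go((513.2,325.1,240),106.45); print(ctrl.get_obs()["qpos"])
E
```

```text
t: 40.4
ee_pos: [531.0, -323.1, 39.5]
orientation: [3.136, 0.187, 0.0]
ft_force: [0.6, -1.1, 0.7]
width: 17.8
grasp_force: 30.0
t: 40.65
ee_pos: [531.0, -323.1, 39.4]
orientation: [3.136, 0.187, -0.0]
ft_force: [-0.6, 0.3, -0.1]
width: 17.5
grasp_force: 30.0
t: 41.48
ee_pos: [532.1, -323.7, 242.2]
orientation: [3.133, 0.186, 0.006]
ft_force: [1.4, -0.9, -1.8]
width: 17.7
grasp_force: 30.0
xyz [ 5.810e+01 -6.465e+02  5.000e-01] rot [ 0.003 -0.004 -0.168] at [ 532.1 -323.7  242.2] yaxis [ 0.118 -0.993  0.003] z [ 0.004 -0.003 -1.   ]
[-5.65724115e-01  3.96997006e-01  1.62172444e+00  7.91078040e-05
  1.11801355e+00  8.86267338e-01]
```

```bash
python3 -m inch '[{"xyz":[1,-12,0],"rot":[0,0,0]},{"xyz":[3,-36,0],"rot":[0,0,-0.01]},{"xyz":[6,-68,0],"rot":[0,0,-0.02]},{"xyz":[9,-102,0],"rot":[0,0,-0.03]},{"xyz":[12,-136,0],"rot":[0,0,-0.04]},{"xyz":[15,-170,0],"rot":[0,0,-0.05]},{"xyz":[18,-204,0],"rot":[0,0,-0.06]},{"xyz":[21,-238,0],"rot":[0,0,-0.07]},{"xyz":[24,-272,0],"rot":[0,0,-0.08]},{"xyz":[27,-306,0],"rot":[0,0,-0.09]},{"xyz":[30,-340,0],"rot":[0,0,-0.1]},{"xyz":[33,-370,0],"rot":[0,0,-0.1]}]'
python3 - <<'E'
from h import *
go((513.2,325.1,200),106.45)
E
```

```text
t: 42.48
ee_pos: [517.3, 50.7, 236.9]
orientation: [-3.122, -0.345, 0.007]
ft_force: [1.2, 0.2, -2.2]
width: 17.8
grasp_force: 30.0
xyz [  56.  -268.7   36.9] rot [-0.001  0.005 -0.067] at [517.3  50.7 236.9] yaxis [ 0.218 -0.976 -0.001] z [-0.005  0.    -1.   ]
```

```bash
python3 -m inch '[{"xyz":[7,-32,0],"rot":[0,0,-0.01]},{"xyz":[14,-65,0],"rot":[0,0,-0.02]},{"xyz":[21,-100,0],"rot":[0,0,-0.03]},{"xyz":[28,-135,0],"rot":[0,0,-0.04]},{"xyz":[35,-168,0],"rot":[0,0,-0.05]},{"xyz":[42,-198,0],"rot":[0,0,-0.06]},{"xyz":[48,-225,10],"rot":[0,0,-0.067]},{"xyz":[53,-242,25],"rot":[0,0,-0.067]},{"xyz":[55,-250,35],"rot":[0,0,-0.067]},{"xyz":[55,-250,36],"rot":[0,0,-0.067]},{"xyz":[55,-250,36],"rot":[0,0,-0.067]},{"xyz":[55,-250,36],"rot":[0,0,-0.067]}]'
python3 - <<'E'
from h import *
go((513.2,325.1,150),106.45)
E
```

```text
t: 43.48
ee_pos: [518.8, 303.1, 202.8]
orientation: [3.109, 0.446, -0.003]
ft_force: [0.1, -0.2, -2.7]
width: 17.6
grasp_force: 30.0
xyz [  0.9 -22.8  52.8] rot [ 0.001  0.002 -0.002] at [518.8 303.1 202.8] yaxis [ 0.281 -0.96   0.001] z [-0.001 -0.001 -1.   ]
```

```bash
python3 -m inch '[{"xyz":[0.5,-6,8],"rot":[0,0,0]},{"xyz":[1,-14,20],"rot":[0,0,0]},{"xyz":[1,-20,30],"rot":[0,0,0]},{"xyz":[1,-23,38],"rot":[0,0,0]},{"xyz":[1,-23,42],"rot":[0,0,0]},{"xyz":[1,-23,42],"rot":[0,0,0]},{"xyz":[1,-23,42],"rot":[0,0,0]},{"xyz":[1,-23,42],"rot":[0,0,0]},{"xyz":[1,-23,42],"rot":[0,0,0]},{"xyz":[1,-23,42],"rot":[0,0,0]}]'
python3 - <<'E'
from h import *
go((513.2,325.1,141),106.45)
E
```

```text
t: 44.32
ee_pos: [514.1, 326.6, 162.0]
orientation: [-3.109, -0.447, -0.001]
ft_force: [0.6, -0.2, -2.6]
width: 17.7
grasp_force: 30.0
xyz [-1.3  1.2 21. ] rot [-0.    -0.001 -0.002] at [514.1 326.6 162. ] yaxis [ 0.282 -0.959 -0.   ] z [ 0.001  0.    -1.   ]
```

```bash
python3 -m inch '[{"xyz":[-1,1,2],"rot":[0,0,0]},{"xyz":[-1.3,1.2,4],"rot":[0,0,0]},{"xyz":[-1.3,1.2,6],"rot":[0,0,0]},{"xyz":[-1.3,1.2,6],"rot":[0,0,0]},{"xyz":[-1.3,1.2,6],"rot":[0,0,0]},{"xyz":[-1.3,1.2,6],"rot":[0,0,0]},{"xyz":[-1.3,1.2,6],"rot":[0,0,0]},{"xyz":[-1.3,1.2,6],"rot":[0,0,0]}]'
python3 - <<'E'
from h import *
go((513.2,325.1,140.6),106.45)
E
```

```text
t: 44.98
ee_pos: [512.9, 325.1, 155.5]
orientation: [-3.11, -0.447, -0.0]
ft_force: [-0.4, -0.1, -2.3]
width: 17.8
grasp_force: 30.0
xyz [ 0.3  0.1 14.9] rot [-0.    -0.    -0.001] at [512.9 325.1 155.5] yaxis [ 0.282 -0.959 -0.   ] z [ 0.  0. -1.]
```

```bash
python3 -m inch '[{"xyz":[0.2,0,2],"rot":[0,0,0]},{"xyz":[0.3,0,4],"rot":[0,0,0]},{"xyz":[0.3,0,6],"rot":[0,0,0]},{"xyz":[0.3,0,7],"rot":[0,0,0]},{"xyz":[0.3,0,8],"rot":[0,0,0]},{"xyz":[0.3,0,8],"rot":[0,0,0]}]'
python3 -m inch '[{"xyz":[0,0,1],"rot":[0,0,0]},{"xyz":[0,0,2],"rot":[0,0,0]},{"xyz":[0,0,3],"rot":[0,0,0]},{"xyz":[0,0,4],"rot":[0,0,0]},{"xyz":[0,0,5],"rot":[0,0,0]},{"xyz":[0,0,5.5],"rot":[0,0,0]},{"xyz":[0,0,5.5],"rot":[0,0,0]},{"xyz":[0,0,5.5],"rot":[0,0,0]}]'
```

```text
t: 45.48
ee_pos: [513.0, 325.0, 147.1]
orientation: [3.109, 0.447, -0.001]
ft_force: [-0.5, -0.0, -2.8]
width: 17.7
grasp_force: 30.0
t: 46.15
ee_pos: [513.2, 325.1, 141.9]
orientation: [3.11, 0.447, -0.0]
ft_force: [-0.0, 0.0, -2.7]
width: 17.7
grasp_force: 30.0
```

```bash
python3 -m inch '[{"xyz":[0,0,0.6],"rot":[0,0,0]},{"xyz":[0,0,1.2],"rot":[0,0,0]},{"xyz":[0,0,1.6],"rot":[0,0,0]},{"xyz":[0,0,1.6],"rot":[0,0,0]},{"xyz":[0,0,1.6],"rot":[0,0,0]}]'
python3 -m inch '[{"xyz":[0,0,0],"rot":[0,0,0]},{"xyz":[0,0,0],"rot":[0,0,0]},{"xyz":[0,0,0],"rot":[0,0,0]},{"xyz":[0,0,0],"rot":[0,0,0]},{"xyz":[0,0,0],"rot":[0,0,0]},{"xyz":[0,0,0],"rot":[0,0,0]},{"xyz":[0,0,0],"rot":[0,0,0]},{"xyz":[0,0,0],"rot":[0,0,0]}]' 0
python3 -m inch '[{"xyz":[0,0,-8],"rot":[0,0,0]},{"xyz":[0,0,-25],"rot":[0,0,0]},{"xyz":[0,0,-50],"rot":[0,0,0]},{"xyz":[0,0,-80],"rot":[0,0,0]},{"xyz":[0,0,-110],"rot":[0,0,0]},{"xyz":[0,0,-140],"rot":[0,0,0]},{"xyz":[0,0,-160],"rot":[0,0,0]},{"xyz":[0,0,-160],"rot":[0,0,0]},{"xyz":[0,0,-160],"rot":[0,0,0]}]'
python3 - <<'E'
from lid import *
m,im=snap("wrist","w11"); 
for z in(135,145): lid(m,im,z); print()
h=cv2.cvtColor(im,cv2.COLOR_BGR2HSV); k=cv2.inRange(h,(5,90,60),(15,255,255)); k[300:]=0
E
```

```text
t: 46.57
ee_pos: [513.2, 325.1, 140.4]
orientation: [-3.11, -0.447, -0.0]
ft_force: [-0.8, -1.0, -1.3]
width: 18.2
grasp_force: 30.0
t: 47.23
ee_pos: [513.2, 325.1, 140.3]
orientation: [-3.11, -0.447, -0.0]
ft_force: [-0.2, 0.0, 0.7]
width: 67.4
grasp_force: 0.0
t: 47.98
ee_pos: [513.6, 325.4, 301.9]
orientation: [-3.108, -0.447, -0.004]
ft_force: [-0.4, -0.6, -0.6]
width: 87.8
grasp_force: 0.0
52448.0 (0, 0, 250, 300) ((519.1278076171875, 619.8115234375), (341.0599060058594, 349.02581787109375), 2.2054340839385986)
27702.5 (236, 118, 184, 182) ((524.4616088867188, 328.314208984375), (168.63694763183594, 164.72801208496094), 16.325345993041992)
7473.5 (441, 0, 199, 110) ((795.3677978515625, 159.92269897460938), (135.1963653564453, 259.95941162109375), 9.222075462341309)
4283.0 (468, 240, 125, 60) ((511.9036560058594, 90.78853607177734), (154.99899291992188, 65.31499481201172), 88.4189224243164)

52448.0 (0, 0, 250, 300) ((520.9078979492188, 611.4402465820312), (330.68994140625, 338.41363525390625), 2.205440044403076)
27702.5 (236, 118, 184, 182) ((526.0794677734375, 328.8060302734375), (163.50953674316406, 159.71939086914062), 16.325336456298828)
7473.5 (441, 0, 199, 110) ((788.7487182617188, 165.53445434570312), (131.08567810058594, 252.05528259277344), 9.222077369689941)
4283.0 (468, 240, 125, 60) ((513.9032592773438, 98.5023193359375), (150.2862091064453, 63.32906723022461), 88.4189453125)
```

The lid came to rest at 140.3 against 140.6 originally, so it is on the ledge. I'll clear the arm and compare the top view with the first picture.

```bash
python3 -m inch '[{"xyz":[-10,-14,0],"rot":[0,0,0]},{"xyz":[-30,-41,0],"rot":[0,0,0]},{"xyz":[-53,-72,0],"rot":[0,0,0]},{"xyz":[-76,-103,0],"rot":[0,0,0]},{"xyz":[-99,-134,0],"rot":[0,0,0]},{"xyz":[-122,-165,0],"rot":[0,0,0]},{"xyz":[-145,-196,0],"rot":[0,0,0]},{"xyz":[-168,-227,0],"rot":[0,0,0]},{"xyz":[-191,-258,0],"rot":[0,0,0]},{"xyz":[-210,-285,0],"rot":[0,0,0]},{"xyz":[-220,-300,0],"rot":[0,0,0]},{"xyz":[-220,-300,0],"rot":[0,0,0]}]'
python3 - <<'E'
from h import *
m,im=snap("top","t7"); a=cv2.imread("pics/top0.png"); ga,gb=[cv2.cvtColor(x,cv2.COLOR_BGR2GRAY).astype(np.float32) for x in(a,im)]
for n,(x0,y0,x1,y1) in dict(lid=(95,195,172,272),bar=(115,208,145,255),scoop=(225,225,345,290),b1=(160,135,190,168),b2=(365,135,396,168),b3=(316,298,348,328),w=(198,298,224,324),board=(225,140,360,210)).items():
    A,B=ga[y0:y1,x0:x1].copy(),gb[y0:y1,x0:x1].copy(); print(n,cv2.phaseCorrelate(A,B),"diff",np.abs(A-B).mean())
hs=[cv2.cvtColor(x,cv2.COLOR_BGR2HSV) for x in(a,im)]
for h in hs:
    k=np.zeros(h.shape[:2],np.uint8); k[190:275,88:170]=cv2.inRange(h,(8,120,90),(18,255,255))[190:275,88:170]
    c=max(cv2.findContours(k,0,1)[0],key=cv2.contourArea); P=np.array([onplane(m,q[0][0],q[0][1],135)[:2] for q in c],np.float32); print(cv2.contourArea(c),cv2.minAreaRect(P))
E
```

```text
t: 49.03
ee_pos: [214.2, 552.0, 298.2]
orientation: [3.106, 0.453, -0.004]
ft_force: [-0.2, -1.0, -0.5]
width: 87.4
grasp_force: 0.0
lid ((-0.05748001173409989, -0.006529169097639453), 1.0268451285362243) diff 2.1104739
bar ((-0.48588166656830545, -0.06920243154768002), 0.9251772830883662) diff 2.4460993
scoop ((-0.04154055484971053, 0.814505501078095), 0.9326877068590235) diff 4.513077
b1 ((0.024498722116446103, -0.04860262894430889), 0.9719850835976778) diff 1.8414141
b2 ((-0.04115846150352809, 0.018390560286668745), 1.006438012338347) diff 1.8719453
b3 ((-0.04177698959763276, -0.1054761561366977), 1.0132142970959346) diff 1.89375
w ((0.5170958215962376, 0.5167655439061107), 1.003136492233381) diff 1.678994
board ((0.604627335385004, -0.0037800032676216233), 0.6398626476648903) diff 6.4250793
4257.0 ((513.9616088867188, 323.33349609375), (150.9601287841797, 150.48077392578125), 16.250226974487305)
4261.0 ((513.70947265625, 324.3790588378906), (150.8740234375, 150.77410888671875), 16.33993911743164)
```

The lid is back to within 1 mm and 0.1° of where it started, the scoop lies flat, and the bystanders have not moved. Handing in.

```bash
python3 -c "
from workcell import ctrl
print(ctrl.close_job())"
```

```text
the job is handed in; nothing more can be done
None
```

The job is handed in, with no verdict returned: both cakes are in the crock, the lid is back flush within about 1 mm of where it started, the scoop lies flat on the slab, and the bone boxes and weight have not moved.

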